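# Seat the portion wheel of the counter sweet dispenser

## Robot

A 6-joint arm with a two-finger parallel gripper is mounted at the origin on the work surface; the furniture and walls round the work are solid. World frame = base frame: x ahead of the robot, y to its left, z up, the work surface at z = 0. Lengths are in m, angles in degrees, forces in N, time in s.
With the tool pointing down it reaches from about 0.4 to 0.825 m from the base axis. Payload 7 kg.
Tool frame: the origin (TCP) lies on the mounting face of the last link; the fingertips stand 178 mm ahead of it and the grasp point (between the pads) lies 159 mm ahead of it (ctrl.tip_extent is the distance from the TCP to the fingertips, in m); z points along the fingers, y is the direction in which the jaws open and shut (so a half turn about z gives the same grasp; the last joint's range is limited). The gripper opens to 88 mm and grips with 3 to 60 N. Pads are 19 mm wide; open, the fingers measure 130 mm over their backs; the gripper's body (78 mm by 193 mm) begins 47 mm behind the grasp point.
Start: joints at [-57.118, 20.546, 0.682, 0, -70.136, -16.507], TCP at [0.19, -0.648, 0.405] pointing down, gripper open.
Joint ranges: [-176.03, 176.03], [-82.01, 121.73], [-58.28, 71.71], [-173.87, 95.51], [-174.79, -0.11], [-173.66, 173.66]. Speed limits (degrees/s): [136.94, 136.94, 172.46, 180, 180, 180].

## Interface

Orientations are given as [roll, pitch, yaw] about the fixed x, y, z axes, in that order (R = Rz(yaw) Ry(pitch) Rx(roll)).
In Python, from plant import ctrl gives the robot as it stands. The module is installed in compiled form; this text tells all that it offers.
- The arm moves only by the tool carry_out, never from a script. Its argument "moves" is text: rows parted by semicolons, each of 7 numbers parted by spaces: the finger opening in m, from 0 to 0.0876, then the shift along the tool's x, y, z in m, then the turn, a rotation vector about the tool's x, y, z in rad. A call has 1 to 20 rows; each row is the pose to reach, as a shift and turn from the pose commanded when the call began, along the tool's axes at that moment; what a row does not reach only later rows make up. A row lasts 1/10 s, in which the tool goes at most 50 mm and 8.59 degrees, less where a joint would pass 70% of its speed; a pose out of reach is approached as far as the arm can. A call with a gripper value outside its range is refused whole. The fingers move at their own pace and stop on an object; the grip force is fixed at half the most. Time passes only in rows, so rows that repeat a pose let the fingers close. It gives the time, the measured TCP pose, the force and the opening at its end, in the units of the state.
- ctrl.get_obs(): the state, without advancing time (a new reading comes with each control period).
- ctrl.snapshot(name): name is "scene" or "top" or "wrist"; returns a dict with "image" (480x640x3 uint8, red, green, blue), "K" (3x3 intrinsics, pixels), "R" (3x3) and "t" (3): a world point X has camera coordinates R X + t. Camera axes: x right, y down, z forward; pixel columns grow to the right and rows downward; lengths in m; the calibration is good to about 2 mm. A picture is of the moment at which its call begins. There is no depth.
- ctrl.close_job(): hands the job in, once; it reports no verdict.
Trained networks look in a picture, given as the dict that the camera call returned (one of the last four; its "shot" number tells which), for a name from the list of things; names that differ only in an ending like _2 or _b are one class to them, and where a whole thing is asked for, a point or a joint stands for the part that bears it (a point fixed in the world has none). Each returns a list of dicts, best first, with "confidence" (0 to 1); they miss things now and then, are a little off and sometimes report something else, mostly with a low value. They report only what shows in the picture. A call takes as long as a camera call.
- ctrl.recognise(picture, label): "extent" ([left, top, right, bottom] in pixels, round what is visible of it).
- ctrl.trace(picture, label): "region" (480x640 bool, what is visible of it) and "extent" ([left, top, right, bottom] in pixels, round what is visible of it).
- ctrl.mark_of(picture, label): "at" ([row, column] in pixels: a listed point, or the origin of a listed thing).
The state is a dict: "clock": time; "joint_pos": joint angles; "qvel": joint speeds; "tau": joint torques, N m; "tool_pos": TCP position; "orientation": TCP orientation; "force": force on the tool from outside, world axes, zero at the start; "moment": the same for the moment, N m; "opening": finger opening in m.
Only numpy, scipy, OpenCV 4.12 (cv2) and the standard library are available. Lean on these libraries where they do the work, as an engineer would, in place of code of your own. Each camera call takes 0.05 s, during which the arm holds its last target.

## Task

The sweet dispenser's hopper is off for cleaning and its red portion wheel has only been laid on the spindle. Using just the fingertips, turn the wheel until the notch in its rim stands over the brass drive pin, press it down at the hub until it sits fully home on the drive plate, then push the keeper across so that it points at the hub and locks the wheel in. Do not lift the wheel or tip it over, and leave the other things on the counter where they lie.

Things in the scene. Friction and masses are not known exactly. Their poses are not given: they have to be found in the camera images.
- dispenser: cream round dispenser base, fixed, 242 mm across and 99 mm high, steel chute at its front (its -x side). Origin at the centre of its underside on the worktop. Its open top is a well of inner radius 112 mm with a 9 mm wall, floor (the drive plate) 75 mm and wall top 99 mm above the worktop. The keeper's boss stands outside the wall on its +y side.
- drive_plate: round dark grey plate, radius 110 mm, the floor of the well, fixed (the gear under it holds it). Origin on its top face at the spindle's axis, 75 mm above the worktop; its +x axis points along the drive pin. Five dark drop ports 36 mm across, shut from below, lie 53 mm from the axis; the pin brings the wheel's pockets over them.
- drive_pin (a point): top of the yellow brass drive pin, a round bar 12 mm wide with a rounded back that lies radially on the drive plate and stands 7.5 mm above it, from 84 to 107 mm from the spindle's axis (so its outer 15 mm shows outside the wheel). The point is 88 mm from the axis. A yellow line on the plate leads to the pin.
- portion_wheel: loose red wheel, radius 92 mm, 24 mm thick, 0.35 kg, flat in the well round the spindle. Origin on its axis at its underside; +x points to the notch. Five through pockets, 28 to 76 mm from the axis, between five spokes 9 mm wide at 0, 72, 144, 216, 288 degrees from +x (white line on the one at 0). A finger in a pocket turns it by a spoke, with about 4 N; pushed slowly it stops with the finger.
- wheel_notch (a point): underside of the notch in the wheel's rim, 88 mm from the wheel's axis on its +x side: a straight slot 17 mm wide, open to the outside, its back 80 mm from the axis. It drops over the pin if within about 2 degrees of it; when the wheel is home this point lies in the pin. Turned wrongly, the wheel meets the pin after sinking 1.5 mm.
- hub_top (a point): centre of the flat top (42 mm across, white disc in it) of the wheel's closed hub, 45 mm above the wheel's underside, hub 56 mm across at its foot. A friction ring on the spindle holds the wheel 9 mm above the drive plate; pressed here with about 7 N, notch over pin, it slides down 9 mm onto the plate and stays. Pressing at the rim rocks and jams it.
- keeper (a joint): swing of the steel keeper about its upright pivot, rad: 0 = open (the arm points to the dispenser's -x side, clear of the wheel), grows anticlockwise seen from above, stop at 1.571 = fully across (the arm points at the hub, over the wheel's rim). Light (about 1.5 N at the wing), stays where it is left. Its underside runs 2.5 mm above a seated wheel; a wheel that stands up blocks it.
- keeper_pivot (a point): keeper's pivot axis, at the height of the arm's top (106.5 mm above the worktop), 128 mm from the dispenser's axis. The arm is 16 mm wide, 5 mm thick and 58 mm long from the pivot; the brass pivot screw stands 5 mm above it.
- keeper_wing (a point): middle of the black upright wing on the keeper's arm, 34 mm from the pivot and 13 mm above the arm's top. The wing stands along the arm from 18 to 50 mm from the pivot, is 5 mm thick and reaches 25 mm above the arm's top (131 mm above the worktop); push its side with a finger.
- sweet_0: red wrapped sweet, 50 mm, bystander
- sweet_3: green wrapped sweet, 48 mm, bystander
- lollipop_1: yellow lollipop, 109 mm, bystander
- scoop_0: steel sweet scoop, 149 mm, bystander
- choc_bar: wrapped chocolate bar, 173 mm, bystander
- order_pad: purple notebook 150 x 104 x 14 mm, bystander

How it is judged:
By the outcome, as a careful person would: the job done as asked, in the order asked, and still so for the second after the job is handed in, with the robot touching nothing.
It also fails if it takes over 64 s, if anything falls off the work surface, if the arm or the gripper's body presses on something with over 40 N, if the wrist force passes 120 N, or if a joint passes its speed limit or range.

## Working session

There is one attempt and no reset: what is moved stays moved. The work goes in short steps, Python scripts to look and compute and a tool call to move; the robot and the scene stay as the last step left them, time stands still between calls to the robot, and variables do not carry over. Pictures are saved under pics/ and viewed, and the job is handed in when it is done.

Besides the shell and the picture viewer there is one more tool, called after "Request:" as name(argument=value, ...) on one line, values as JSON. carry_out: Moves the arm, as the interface text tells. Its arguments: {"type":"object","properties":{"moves":{"type":"string"}},"required":["moves"]}

```bash
mkdir -p pics; cat > h.py <<'E'
import numpy as np, cv2
from plant import ctrl
from scipy.spatial.transform import Rotation as Ro
def snap(n,f):
    s=ctrl.snapshot(n); cv2.imwrite('pics/'+f,s['image'][:,:,::-1]); return s
def at_z(s,rc,z):
    r,c=rc; d=s['R'].T@np.linalg.solve(s['K'],[c,r,1.]); o=-s['R'].T@s['t']
    return o+d*(z-o[2])/d[2]
def proj(s,X):
    p=s['K']@(s['R']@np.array(X)+s['t']); return p[1]/p[2],p[0]/p[2]
def shift(target):
    o=ctrl.get_obs(); R=Ro.from_euler('xyz',o['orientation'],degrees=True)
    return R.inv().apply(np.array(target)-o['tool_pos'])
E
python3 - <<'E'
from h import *
np.set_printoptions(precision=4,suppress=True)
print(ctrl.get_obs(), ctrl.tip_extent)
for n in ['top','scene']:
    s=snap(n,n+'0.png'); print(n,-s['R'].T@s['t'])
    for l,z in [('dispenser',0),('drive_plate',.075),('drive_pin',.0825),('portion_wheel',.084),('wheel_notch',.084),('hub_top',.129),('keeper_pivot',.1065),('keeper_wing',.1195)]:
        for m in ctrl.mark_of(s,l)[:2]: print(l,m['confidence'],np.array(m['at']),at_z(s,m['at'],z))
E
```

```text
{'clock': 0.0, 'joint_pos': array([-57.1198,  20.5897,   0.6339,  -0.0189, -70.1365, -16.507 ]), 'qvel': array([-0.0465, -0.0422,  0.091 , -0.0746, -0.0183,  0.071 ]), 'tau': array([  0.0002, -58.2727,  29.307 ,   6.9971,   0.0072,  -0.0001]), 'tool_pos': array([ 0.1902, -0.6474,  0.4037]), 'orientation': array([ 179.9064,   -0.0092, -163.6333]), 'force': array([ 0.5142, -0.5625, -0.8467]), 'moment': array([-0.037 , -0.0217, -0.0446]), 'opening': 0.08763087986530985} 0.1781
top [0.3159 0.068  1.1928]
drive_plate 0.64 [247.4 339.6] [ 0.5381 -0.0014  0.075 ]
drive_pin 0.61 [281.4 329.8] [0.4554 0.0278 0.0825]
portion_wheel 0.61 [244.  339.1] [ 0.5448 -0.0002  0.084 ]
portion_wheel 0.43 [216.8 352.8] [ 0.611  -0.0383  0.084 ]
wheel_notch 0.9 [216.1 353.3] [ 0.6127 -0.0396  0.084 ]
wheel_notch 0.41 [233.1 286.9] [0.5789 0.1249 0.084 ]
hub_top 0.76 [241.  335.9] [0.543  0.0095 0.129 ]
hub_top 0.16 [285.2 449.9] [ 0.4255 -0.2438  0.129 ]
keeper_pivot 0.76 [232.8 285.6] [0.5745 0.1268 0.1065]
keeper_pivot 0.23 [247.5 340.2] [ 0.5316 -0.0009  0.1065]
keeper_wing 0.73 [243.2 285.8] [0.5464 0.1267 0.1195]
keeper_wing 0.51 [221.  413.8] [ 0.5832 -0.1786  0.1195]
scene [-0.314   0.5237  1.1802]
dispenser 0.93 [264.3 336.8] [0.5319 0.0034 0.    ]
dispenser 0.17 [239.8 293.1] [0.6788 0.0712 0.    ]
drive_plate 0.74 [243.4 334.2] [0.5482 0.0046 0.075 ]
drive_pin 0.73 [266.2 345.9] [0.4552 0.0215 0.0825]
drive_pin 0.69 [234.1 338.6] [ 0.5674 -0.0205  0.0825]
portion_wheel 0.88 [243.4 338. ] [ 0.5361 -0.0005  0.084 ]
wheel_notch 0.76 [222.8 330.7] [ 0.616  -0.0221  0.084 ]
hub_top 0.86 [232.5 338. ] [0.536 0.001 0.129]
hub_top 0.34 [374.1 287.7] [0.2184 0.311  0.129 ]
keeper_pivot 0.95 [240.8 289.1] [0.5911 0.1234 0.1065]
keeper_wing 0.49 [247.7 295.1] [0.55   0.1253 0.1195]
```

```bash
python3 - <<'E'
import cv2
a=cv2.imread('pics/top0.png')[160:340,220:480]; cv2.imwrite('pics/topc.png',cv2.resize(a,None,fx=3,fy=3,interpolation=cv2.INTER_CUBIC))
a=cv2.imread('pics/scene0.png')[180:330,240:440]; cv2.imwrite('pics/scenec.png',cv2.resize(a,None,fx=4,fy=4,interpolation=cv2.INTER_CUBIC))
E
```

```text
(no output)
```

View pics/topc.png

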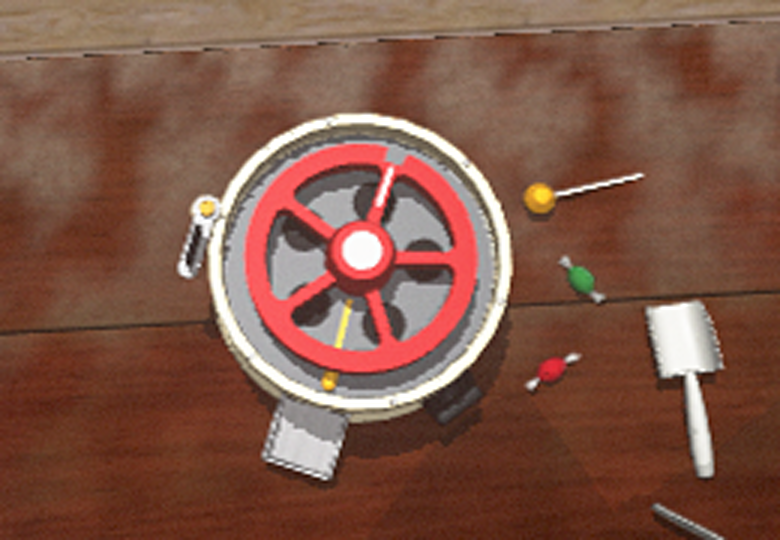

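View pics/scenec.png

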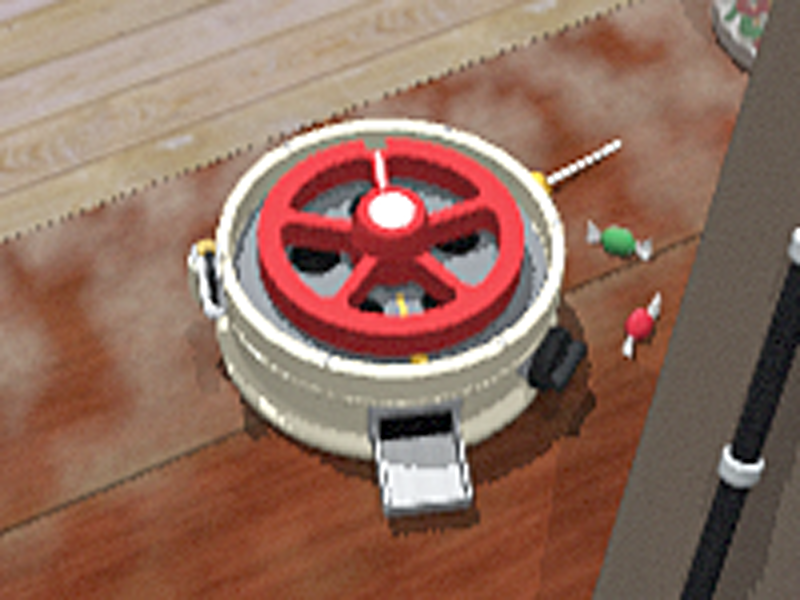

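View pics/top0.png

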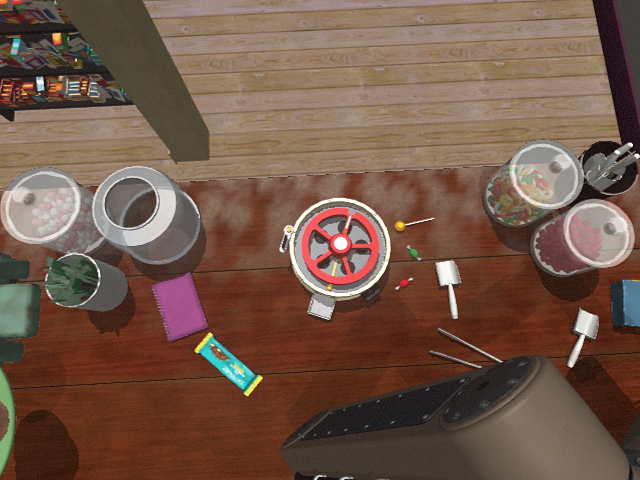

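The top picture shows the wheel at about (340,244), with the notch at the far side (353,213) and the pin at (330,287). The keeper is open at (288,232)-(283,250). The turn needed is about half a circle. I'll move above the dispenser for wrist pictures.

```bash
python3 - <<'E'
from h import *
np.set_printoptions(precision=4,suppress=True)
s=snap('wrist','w0.png'); o=ctrl.get_obs(); R=Ro.from_euler('xyz',o['orientation'],degrees=True)
print('cam in tool',R.inv().apply(-s['R'].T@s['t']-o['tool_pos']),'R tool', s['R']@R.as_matrix()); print(s['K'])
print(shift([.50,0,.42]),o['tool_pos'])
# rim fit top view
s=snap('top','top1.png')
for l in ['portion_wheel','drive_plate']:
    m=ctrl.trace(s,l)[0]; c=max(cv2.findContours(m['region'].astype('u1'),0,1)[0],key=len); print(l,m['extent'],cv2.fitEllipse(c))
E
```

```text
cam in tool [ 0.0712 -0.0004  0.0194] R tool [[-0.0003  1.      0.0007]
 [-0.9637 -0.0001 -0.2671]
 [-0.2671 -0.0007  0.9637]]
[[387.8608   0.     314.3773]
 [  0.     387.8608 241.3714]
 [  0.       0.       1.    ]]
[-0.4797  0.534  -0.0153] [ 0.1903 -0.6476  0.4047]
portion_wheel [301.1, 206.8, 381.8, 283.7] ((339.9427185058594, 246.1978759765625), (74.99463653564453, 76.63778686523438), 119.12126159667969)
drive_plate [292.4, 206.3, 383.8, 294.4] ((339.4817199707031, 248.45147705078125), (86.99603271484375, 89.47063446044922), 105.0704574584961)
```

Request:
carry_out(moves="0 -0.515 0.523 -0.015 0 0 0;0 -0.515 0.523 -0.015 0 0 0;0 -0.515 0.523 -0.015 0 0 0;0 -0.515 0.523 -0.015 0 0 0;0 -0.515 0.523 -0.015 0 0 0;0 -0.515 0.523 -0.015 0 0 0;0 -0.515 0.523 -0.015 0 0 0;0 -0.515 0.523 -0.015 0 0 0;0 -0.515 0.523 -0.015 0 0 0;0 -0.515 0.523 -0.015 0 0 0;0 -0.515 0.523 -0.015 0 0 0;0 -0.515 0.523 -0.015 0 0 0;0 -0.515 0.523 -0.015 0 0 0;0 -0.515 0.523 -0.015 0 0 0;0 -0.515 0.523 -0.015 0 0 0;0 -0.515 0.523 -0.015 0 0 0;0 -0.515 0.523 -0.015 0 0 0;0 -0.515 0.523 -0.015 0 0 0")

```text
clock: 2.9
tool_pos: [0.5365, -0.0011, 0.4196]
orientation: [180.0, -0.0, -163.6]
force: [0.7, 0.4, 0.5]
opening: -0.0
```

```bash
cat > m.py <<'E'
from h import *
import sys
np.set_printoptions(precision=4,suppress=True)
o=ctrl.get_obs(); print(o['clock'],o['tool_pos'],o['orientation'],o['joint_pos'],o['force'],o['opening'])
s=snap('wrist',sys.argv[1])
for l,z in [('drive_plate',.075),('drive_pin',.0825),('portion_wheel',.084),('wheel_notch',.084),('hub_top',.129),('keeper_pivot',.1065),('keeper_wing',.1195)]:
    for m in ctrl.mark_of(s,l)[:2]: print(l,m['confidence'],np.array(m['at']),at_z(s,m['at'],z))
E
python3 m.py w1.png
```

```text
2.9 [ 0.5365 -0.0011  0.4196] [ 179.9992   -0.0143 -163.6376] [ 20.825    6.915  -15.4541  -0.0021 -67.645  -94.4619] [0.7371 0.3693 0.5255] -2.8695337863663068e-06
drive_pin 0.81 [136.8 374.8] [0.4571 0.0247 0.0825]
portion_wheel 0.93 [229.9 310. ] [ 0.5439 -0.0035  0.084 ]
hub_top 0.86 [240.6 318.6] [0.5391 0.0022 0.129 ]
keeper_pivot 0.36 [216.2 110.4] [ 0.5715 -0.1557  0.1065]
keeper_wing 0.98 [298.5 471.7] [0.5529 0.1314 0.1195]
```

View pics/w1.png

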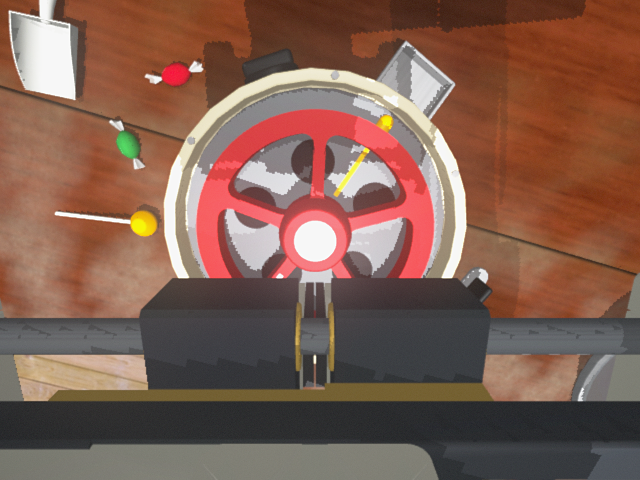

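The wrist picture shows the hub disc at (315,240), the pin at (386,122), the white line near (280,275) and the keeper wing at about (478,290). I'll refine these with colour segmentation.

```bash
cat > ref.py <<'E'
from h import *
import sys
np.set_printoptions(precision=4,suppress=True)
def blob(mask,near,mina=4):
    n,l,st,c=cv2.connectedComponentsWithStats(mask.astype('u1'),connectivity=8)
    k=min([i for i in range(1,n) if st[i,4]>=mina],key=lambda i:np.hypot(*(c[i]-np.array(near)[::-1])))
    return l==k,c[k][::-1],st[k,4]
def ref(n,f,hub,pin):
    s=snap(n,f); im=s['image'].astype(int); r,g,b=im[...,0],im[...,1],im[...,2]
    wh=(im.min(2)>175)&(im.max(2)-im.min(2)<40); m,c,a=blob(wh,hub,10); H=at_z(s,c,.129); print(n,'hub',c,a,H)
    ye=(r>150)&(g>110)&(b<90); ys,xs=np.nonzero(ye)
    P=np.array([at_z(s,(y,x),.0765) for y,x in zip(ys,xs)]); d=np.hypot(*(P-H)[:,:2].T)
    k=(d<.075)&(d>.02); 
    if k.any(): v=(P[k]-H).mean(0); print(' line ang',np.degrees(np.arctan2(v[1],v[0])),k.sum(),d[k].min(),d[k].max())
    P=np.array([at_z(s,(y,x),.081) for y,x in zip(ys,xs)]); d=np.hypot(*(P-H)[:,:2].T)
    k=(d>.09)&(d<.112); v=(P[k]-H).mean(0); print(' pin ang',np.degrees(np.arctan2(v[1],v[0])),k.sum(),np.hypot(*v[:2]))
    return s,H,wh
if __name__=='__main__':
    s,H,wh=ref('wrist',sys.argv[1]+'w.png',(240,315),0)
    ref('top',sys.argv[1]+'t.png',(243,340),0)
    ref('scene',sys.argv[1]+'s.png',(232,338),0)
E
python3 ref.py a
```

```text
wrist hub [240.1114 314.7309] 1364 [ 0.54   -0.0005  0.129 ]
 line ang 162.58211081545576 188 0.03059850856761285 0.07486749302503565
 pin ang 111.06011436732923 372 0.031371683973466194
top hub [247.5263 341.7895] 19 [ 0.5268 -0.0031  0.129 ]
 line ang 154.6362360378103 10 0.022143723121985318 0.06070513902473779
 pin ang 158.3972413724522 12 0.09278601756100312
scene hub [232.141  337.5897] 78 [0.5377 0.0013 0.129 ]
 line ang 160.86200132020156 2 0.03407555261046333 0.05190713663618983
 pin ang 161.7831258012095 6 0.09329746556300766
```

```bash
python3 - <<'E'
import cv2
a=cv2.imread('pics/aw.png')[50:330,150:510]; cv2.imwrite('pics/awc.png',cv2.resize(a,None,fx=2.2,fy=2.1,interpolation=cv2.INTER_CUBIC))
E
```

```text
(no output)
```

View pics/awc.png

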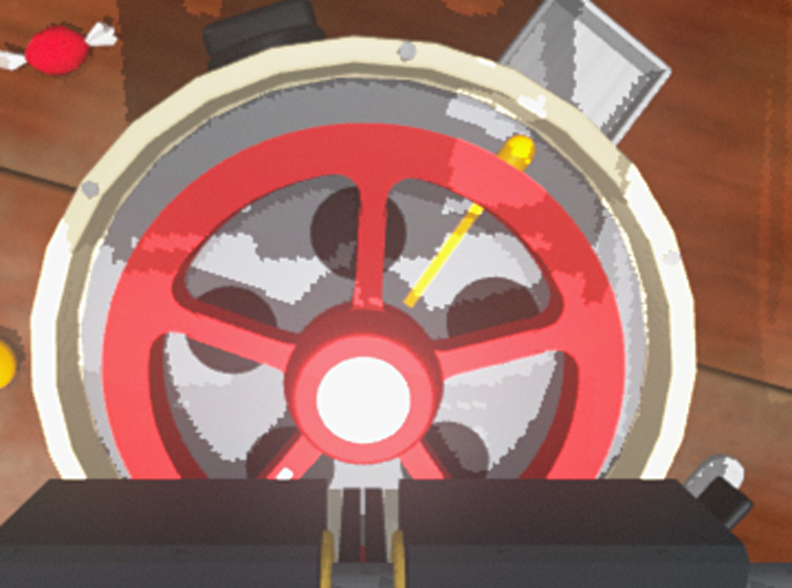

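The axis is about (0.539, 0.000), the pin lies at about 162.5° and the notch at about -20°. My plan is to turn clockwise about 177°, pushing the white-line spoke with the closed fingers. First I'll turn the tool half round, over the pocket at about 16°.

Request:
carry_out(moves="0 -0.061 -0.002 0.04 0 0 -3.1;0 -0.061 -0.002 0.04 0 0 -3.1;0 -0.061 -0.002 0.04 0 0 -3.1;0 -0.061 -0.002 0.04 0 0 -3.1;0 -0.061 -0.002 0.04 0 0 -3.1;0 -0.061 -0.002 0.04 0 0 -3.1;0 -0.061 -0.002 0.04 0 0 -3.1;0 -0.061 -0.002 0.04 0 0 -3.1;0 -0.061 -0.002 0.04 0 0 -3.1;0 -0.061 -0.002 0.04 0 0 -3.1;0 -0.061 -0.002 0.04 0 0 -3.1;0 -0.061 -0.002 0.04 0 0 -3.1;0 -0.061 -0.002 0.04 0 0 -3.1;0 -0.061 -0.002 0.04 0 0 -3.1;0 -0.061 -0.002 0.04 0 0 -3.1;0 -0.061 -0.002 0.04 0 0 -3.1;0 -0.061 -0.002 0.04 0 0 -3.1;0 -0.061 -0.002 0.04 0 0 -3.1;0 -0.061 -0.002 0.04 0 0 -3.1;0 -0.061 -0.002 0.04 0 0 -3.1")

```text
clock: 5.45
tool_pos: [0.5961, 0.0147, 0.3796]
orientation: [180.0, 0.0, 8.6]
force: [-0.6, 0.2, 0.2]
opening: 0.0003
```

Request:
carry_out(moves="0 0 0 0 0 0 -0.11;0 0 0 0 0 0 -0.11")

```text
clock: 5.65
tool_pos: [0.5961, 0.0147, 0.3796]
orientation: [-180.0, 0.0, 14.7]
force: [-0.4, 0.2, -0.2]
opening: 0.0006
```

```bash
python3 m.py w2.png; python3 -c "
from h import *
snap('top','t2.png');s=snap('scene','s2.png')
for f,c in (('t2',(160,340,220,480)),('s2',(150,330,220,460))):
    a=cv2.imread('pics/%s.png'%f)[c[0]:c[1],c[2]:c[3]]; cv2.imwrite('pics/%sc.png'%f,cv2.resize(a,None,fx=3,fy=3))
"
```

```text
5.65 [0.5961 0.0147 0.3796] [-179.9999    0.0107   14.6551] [ 20.1764  14.1978 -11.7033  -0.0012 -64.1095  84.4792] [-0.3799  0.2333 -0.1666] 0.0006290170423574116
drive_plate 0.17 [225.2 161.4] [0.5731 0.1273 0.075 ]
portion_wheel 0.62 [309.8 312.1] [0.5386 0.0009 0.084 ]
wheel_notch 0.79 [220.  388.2] [ 0.6215 -0.0347  0.084 ]
keeper_pivot 0.55 [224.  160.4] [0.584  0.1176 0.1065]
keeper_pivot 0.24 [253.9 536.4] [ 0.6282 -0.1346  0.1065]
keeper_wing 0.7 [267.7 126.9] [0.5535 0.1301 0.1195]
keeper_wing 0.6 [327.  493.6] [ 0.5739 -0.1186  0.1195]
```

View pics/w2.png

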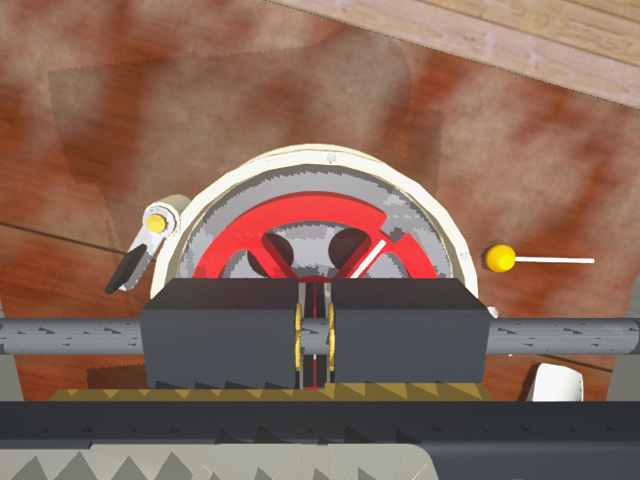

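View pics/s2c.png

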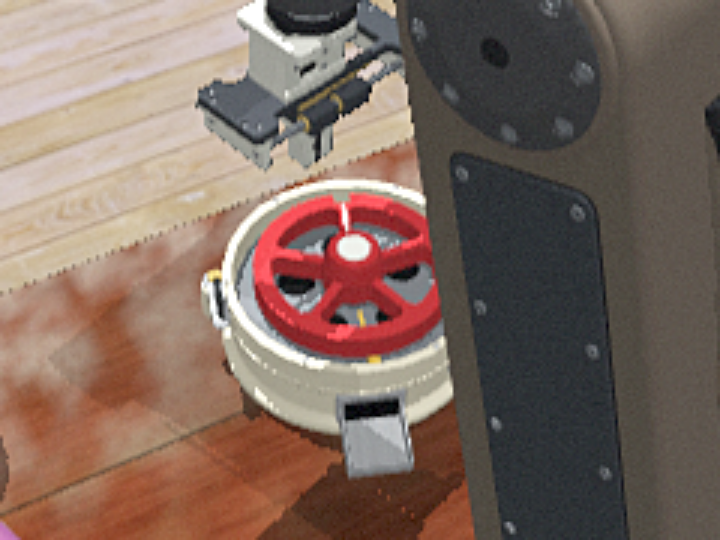

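The notch is at about -22° (pixel 388,225) and the fingers are over the middle of the pocket. Going down into the pocket.

Request:
carry_out(moves="0 0 0 0.025 0 0 0;0 0 0 0.05 0 0 0;0 0 0 0.07 0 0 0;0 0 0 0.085 0 0 0;0 0 0 0.098 0 0 0;0 0 0 0.106 0 0 0;0 0 0 0.112 0 0 0;0 0 0 0.112 0 0 0")

```text
clock: 6.95
tool_pos: [0.5959, 0.0147, 0.2671]
orientation: [180.0, 0.0, 14.6]
force: [-0.7, 0.4, -0.2]
opening: 0.0003
```

No contact. Starting the arc.

Request:
carry_out(moves="0 -0.0001 0.0031 0 0 0 0.0524;0 -0.0003 0.0062 0 0 0 0.1047;0 -0.0007 0.0092 0 0 0 0.1571;0 -0.0013 0.0123 0 0 0 0.2094;0 -0.002 0.0153 0 0 0 0.2618;0 -0.0029 0.0182 0 0 0 0.3142;0 -0.0039 0.0211 0 0 0 0.3665;0 -0.0051 0.024 0 0 0 0.4189;0 -0.0064 0.0268 0 0 0 0.4712;0 -0.0079 0.0295 0 0 0 0.5236;0 -0.0095 0.0321 0 0 0 0.576;0 -0.0113 0.0347 0 0 0 0.6283;0 -0.0131 0.0371 0 0 0 0.6807;0 -0.0152 0.0395 0 0 0 0.733")

```text
clock: 8.35
tool_pos: [0.5916, -0.0274, 0.2687]
orientation: [-179.9, -0.1, -27.5]
force: [0.1, 0.8, -0.6]
opening: 0.0002
```

```bash
python3 m.py w3.png
```

```text
8.35 [ 0.5916 -0.0274  0.2687] [-179.9354   -0.0803  -27.5497] [ 16.2458  19.7658 -19.9746   0.0116 -50.157   46.1971] [ 0.1195  0.7805 -0.5574] 0.0002401232630786512
wheel_notch 0.88 [253.7 398.8] [ 0.5933 -0.0704  0.084 ]
```

View pics/w3.png

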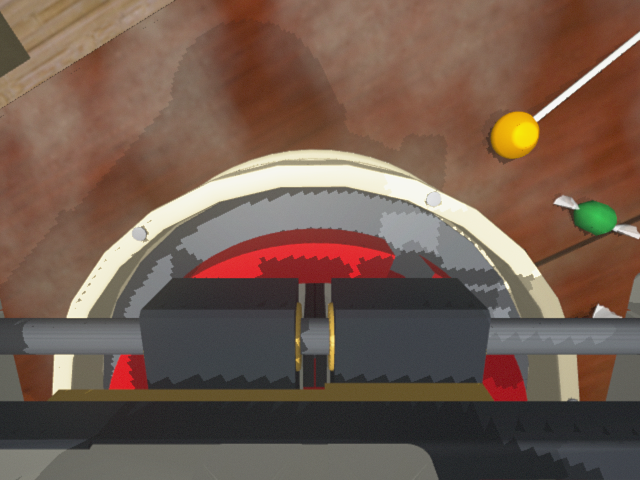

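The wheel follows the finger: the notch is now at about -52° with the finger at -27.5°. Continuing.

Request:
carry_out(moves="0 -0.0001 0.0031 0 0 0 0.0524;0 -0.0003 0.0062 0 0 0 0.1047;0 -0.0007 0.0092 0 0 0 0.1571;0 -0.0013 0.0123 0 0 0 0.2094;0 -0.002 0.0153 0 0 0 0.2618;0 -0.0029 0.0182 0 0 0 0.3142;0 -0.0039 0.0211 0 0 0 0.3665;0 -0.0051 0.024 0 0 0 0.4189;0 -0.0064 0.0268 0 0 0 0.4712;0 -0.0079 0.0295 0 0 0 0.5236;0 -0.0095 0.0321 0 0 0 0.576;0 -0.0113 0.0347 0 0 0 0.6283;0 -0.0131 0.0371 0 0 0 0.6807;0 -0.0152 0.0395 0 0 0 0.733;0 -0.0173 0.0417 0 0 0 0.7854;0 -0.0195 0.0438 0 0 0 0.8378;0 -0.0219 0.0459 0 0 0 0.8901;0 -0.0243 0.0477 0 0 0 0.9425;0 -0.0269 0.0495 0 0 0 0.9948;0 -0.0295 0.0511 0 0 0 1.0472")

```text
clock: 10.75
tool_pos: [0.5416, -0.0591, 0.2677]
orientation: [-180.0, -0.0, -87.5]
force: [1.0, 0.5, 0.1]
opening: 0.0002
```

Request:
carry_out(moves="0 -0.0001 0.0031 0 0 0 0.0524;0 -0.0003 0.0062 0 0 0 0.1047;0 -0.0007 0.0092 0 0 0 0.1571;0 -0.0013 0.0123 0 0 0 0.2094;0 -0.002 0.0153 0 0 0 0.2618;0 -0.0029 0.0182 0 0 0 0.3142;0 -0.0039 0.0211 0 0 0 0.3665;0 -0.0051 0.024 0 0 0 0.4189;0 -0.0064 0.0268 0 0 0 0.4712;0 -0.0079 0.0295 0 0 0 0.5236;0 -0.0095 0.0321 0 0 0 0.576;0 -0.0113 0.0347 0 0 0 0.6283;0 -0.0131 0.0371 0 0 0 0.6807;0 -0.0152 0.0395 0 0 0 0.733;0 -0.0173 0.0417 0 0 0 0.7854;0 -0.0195 0.0438 0 0 0 0.8378;0 -0.0219 0.0459 0 0 0 0.8901;0 -0.0243 0.0477 0 0 0 0.9425;0 -0.0269 0.0495 0 0 0 0.9948;0 -0.0295 0.0511 0 0 0 1.0472")

```text
clock: 12.75
tool_pos: [0.4892, -0.0318, 0.2678]
orientation: [-180.0, 0.0, -147.5]
force: [-0.1, -0.9, 0.1]
opening: 0.0003
```

```bash
python3 m.py w4.png
```

```text
12.75 [ 0.4892 -0.0318  0.2678] [-179.9908    0.0143 -147.5157] [ 19.3148  11.1935 -32.6704   0.0079 -46.1201 -76.836 ] [-0.1159 -0.909   0.0758] 0.0003223969676689965
drive_pin 0.8 [302.6 458.9] [0.4571 0.0264 0.0825]
wheel_notch 0.63 [253.8 401.3] [ 0.452  -0.0106  0.084 ]
wheel_notch 0.48 [256.4   3.1] [ 0.5481 -0.1593  0.084 ]
```

View pics/w4.png

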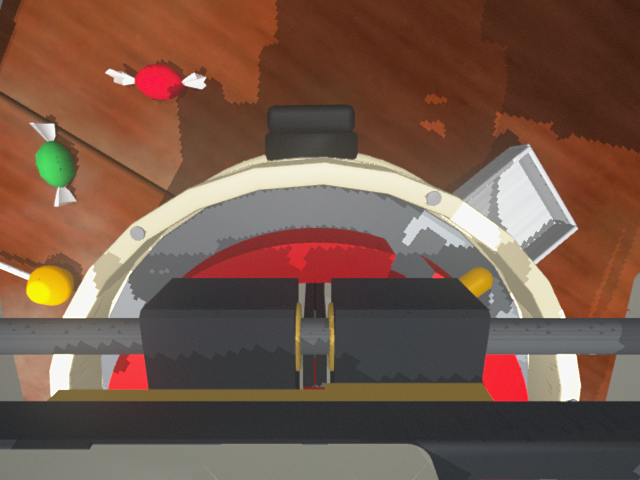

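The notch (405,255) is now about 24° short of the pin (480,280). I'll turn 20° more, back off, lift and measure.

Request:
carry_out(moves="0 -0.0001 0.0031 0 0 0 0.0524;0 -0.0003 0.0062 0 0 0 0.1047;0 -0.0007 0.0092 0 0 0 0.1571;0 -0.0013 0.0123 0 0 0 0.2094;0 -0.002 0.0153 0 0 0 0.2618;0 -0.0029 0.0182 0 0 0 0.3142;0 -0.0035 0.0202 0 0 0 0.3491;0 -0.0035 0.0202 0 0 0 0.3491;0 -0.0024 0.0168 0 0 0 0.288;0 -0.0024 0.0168 -0.03 0 0 0.288;0 -0.0024 0.0168 -0.07 0 0 0.288;0 -0.0024 0.0168 -0.11 0 0 0.288;0 -0.027 0.0168 -0.15 0 0 0.288;0 -0.06 0.0168 -0.16 0 0 0.288;0 -0.09 0.0168 -0.16 0 0 0.288;0 -0.09 0.0168 -0.16 0 0 0.288")

```text
clock: 14.75
tool_pos: [0.5583, 0.032, 0.4274]
orientation: [-180.0, 0.0, -163.8]
force: [-1.3, -0.4, -1.6]
opening: 0.0004
```

```bash
python3 m.py w5.png
```

```text
14.75 [0.5583 0.032  0.4274] [-179.996    0.036 -163.807] [ 23.3442   8.8268 -12.1493   0.0091 -68.9887 -97.1545] [-1.2812 -0.3951 -1.5971] 0.0003608881226014638
drive_pin 0.74 [ 95.6 340.5] [0.4567 0.0233 0.0825]
portion_wheel 0.7 [196.2 281.6] [ 0.5465 -0.0007  0.084 ]
portion_wheel 0.62 [190.3 286.5] [0.5406 0.0019 0.084 ]
wheel_notch 0.95 [ 89.4 339. ] [0.4529 0.0208 0.084 ]
hub_top 0.68 [199.9 281.8] [0.5413 0.0018 0.129 ]
keeper_pivot 0.95 [288.3 407.4] [0.588  0.1208 0.1065]
keeper_wing 0.78 [258.8 437.3] [0.554  0.1301 0.1195]
```

View pics/w5.png

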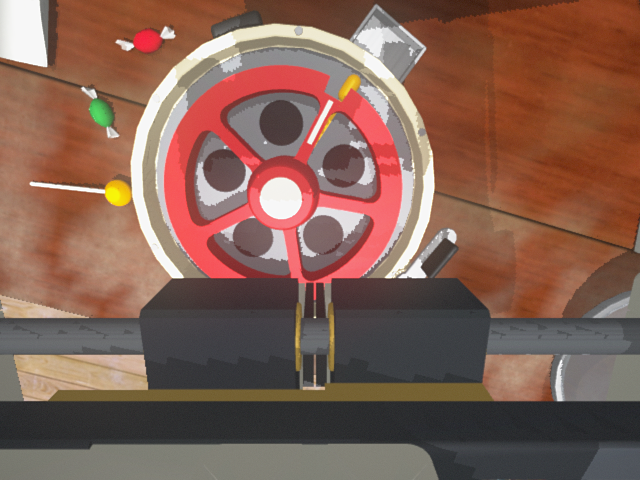

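```bash
cat > ov.py <<'E'
from h import *
import sys
np.set_printoptions(precision=4,suppress=True)
def fit(n,f,hubpx):
    s=snap(n,f+'.png'); im=s['image'].astype(int); r,g,b=im[...,0],im[...,1],im[...,2]
    from ref import blob
    wh=(im.min(2)>175)&(im.max(2)-im.min(2)<40)
    m,c,a=blob(wh,hubpx,30); H=at_z(s,c,.129); print('hub',c,a,H)
    # well rim check: red outer edge at z .108 -> circle fit
    red=(r>120)&(g<110)&(b<110)&(r-g>60)
    out={}
    for zs in (.108,.102):
        ys,xs=np.nonzero(wh); P=np.array([at_z(s,(y,x),zs) for y,x in zip(ys,xs)])-H
        d=np.hypot(P[:,0],P[:,1]); an=np.degrees(np.arctan2(P[:,1],P[:,0]))%360
        k=(d>.034)&(d<.078)&(an>100)&(an<230)
        # nearest red neighbours
        kk=np.array([k[i] and red[max(0,ys[i]-5):ys[i]+6,max(0,xs[i]-5):xs[i]+6].sum()>35 for i in range(len(k))])
        if kk.any():
            Q=P[kk]; vx,vy,x0,y0=cv2.fitLine(Q[:,:2].astype('f4'),cv2.DIST_HUBER,0,.01,.01).ravel()
            print(' white',zs,kk.sum(),'mean ang',np.degrees(np.arctan2(Q[:,1].mean(),Q[:,0].mean()))%360,'dir',np.degrees(np.arctan2(vy,vx))%180,d[kk].min(),d[kk].max())
    ye=(r>140)&(g>90)&(b<90)&(r-b>90); ys,xs=np.nonzero(ye)
    for lab,z,lo,hi in(('line',.0755,.02,.08),('pin',.080,.082,.112)):
        P=np.array([at_z(s,(y,x),z) for y,x in zip(ys,xs)])-H; d=np.hypot(P[:,0],P[:,1]); an=np.degrees(np.arctan2(P[:,1],P[:,0]))%360
        k=(d>lo)&(d<hi)&(an>140)&(an<190)
        if k.any(): Q=P[k]; print(' ',lab,k.sum(),np.degrees(np.arctan2(Q[:,1].mean(),Q[:,0].mean())),d[k].min(),d[k].max())
    return s,H
def draw(s,H,th,pin,f,box,fx,zw=.084):
    im=cv2.resize(s['image'][:,:,::-1],None,fx=fx,fy=fx,interpolation=cv2.INTER_CUBIC)
    def pl(pts,col):
        q=np.array([[ (proj(s,p)[1]+.5)*fx-.5,(proj(s,p)[0]+.5)*fx-.5] for p in pts]).astype(int); cv2.polylines(im,[q],False,col,1)
    def ray(a,r0,r1,z,off=0):
        a=np.radians(a); u=np.array([np.cos(a),np.sin(a)]); v=np.array([-u[1],u[0]])
        return [np.r_[H[:2]+u*q+v*off,z] for q in (r0,r1)]
    for o in(-.0085,.0085): pl(ray(th,.080,.092,zw+.024,o),(255,0,0))
    pl(ray(th,.03,.09,zw+.024),(255,255,0))
    for o in(-.006,.006): pl(ray(pin,.084,.107,.076,o),(0,255,0))
    pl(ray(pin,.02,.107,.0755),(0,255,0))
    t=np.radians(np.arange(0,361,3))
    pl([np.r_[H[:2]+.092*np.array([np.cos(q),np.sin(q)]),zw+.024] for q in t],(0,0,0))
    pl([np.r_[H[:2]+.112*np.array([np.cos(q),np.sin(q)]),.099] for q in t],(0,0,0))
    x0,y0,x1,y1=[int(v*fx) for v in box]; cv2.imwrite('pics/'+f,im[y0:y1,x0:x1])
E
cat > run5.py <<'E'
from ov import *
s,H=fit('wrist','w6',(199,282)); draw(s,H,168.,162.5,'w6o.png',(150,30,410,220),3)
E
python3 run5.py
```

```text
hub [202.4926 281.8365] 1358 [0.5402 0.0006 0.129 ]
 white 0.108 248 mean ang 160.38271617606293 dir 69.23747 0.043280066712139686 0.07703580253860824
 white 0.102 248 mean ang 160.21787868760202 dir 69.23747 0.04307051213221048 0.07750088365860398
  line 95 162.78182115994812 0.04442858884977526 0.07401709312102998
  pin 327 163.57802289801808 0.08245519517304484 0.10624291094792461
```

View pics/w6o.png

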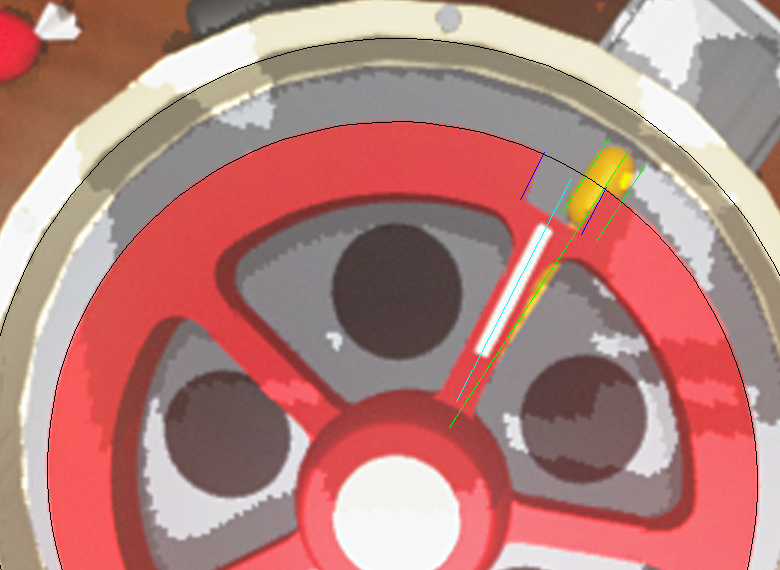

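```bash
cat > run6.py <<'E'
from ov import *
s,H=fit('wrist','w7',(199,282)); draw(s,H,168.7,163.3,'w7o.png',(230,30,400,160),4.5)
E
python3 run6.py
```

```text
hub [202.279  281.7631] 1355 [0.5401 0.0005 0.129 ]
 white 0.108 270 mean ang 160.71647257916567 dir 67.39426 0.043165672565458425 0.07718956785571238
 white 0.102 270 mean ang 160.56007495692268 dir 67.394264 0.04295570065752692 0.07765911816033984
  line 94 162.7374642793995 0.0449996583385654 0.0739176783579586
  pin 326 163.5609813162961 0.08235305523468123 0.10631954442398785
```

View pics/w7o.png

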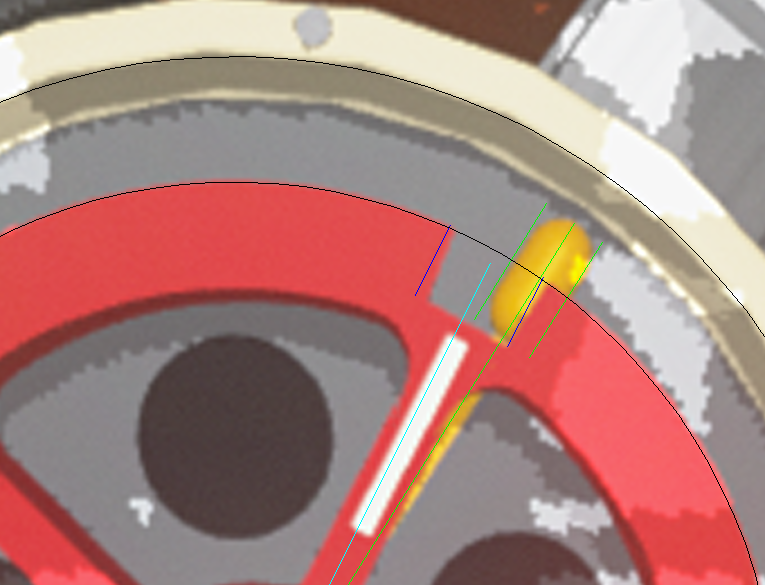

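Overlay gives the wheel at about 168.1° and the pin at about 163.0°, so 5.1° remain, clockwise. Going back into the same pocket and finishing the arc.

Request:
carry_out(moves="0 0.042 -0.0125 0.01 0 0 0;0 0.084 -0.0249 0.03 0 0 0;0 0.084 -0.0249 0.07 0 0 0;0 0.084 -0.0249 0.11 0 0 0;0 0.084 -0.0249 0.135 0 0 0;0 0.084 -0.0249 0.15 0 0 0;0 0.084 -0.0249 0.16 0 0 0;0 0.084 -0.0249 0.16 0 0 0;0 0.0839 -0.0229 0.16 0 0 0.035;0 0.0838 -0.0209 0.16 0 0 0.07;0 0.0836 -0.0189 0.16 0 0 0.105;0 0.0834 -0.0174 0.16 0 0 0.13;0 0.0833 -0.0161 0.16 0 0 0.15;0 0.0833 -0.0161 0.16 0 0 0.15;0 0.0837 -0.0199 0.16 0 0 0.09;0 0.0837 -0.0199 0.13 0 0 0.09;0 0.0837 -0.0199 0.09 0 0 0.09;0 0.05 -0.02 0.05 0 0 0.09;0 0.01 -0.01 0.02 0 0 0.09;0 0 0 0 0 0 0.09")

```text
clock: 17.25
tool_pos: [0.5584, 0.0313, 0.4301]
orientation: [-180.0, 0.2, -169.1]
force: [-0.6, 0.5, -0.7]
opening: 0.0007
```

```bash
cat > run7.py <<'E'
from ov import *
o=ctrl.get_obs(); print(o['tool_pos'],o['orientation'],o['qvel'])
s,H=fit('wrist','w8',(199,282)); draw(s,H,163.,163.,'w8o.png',(200,30,370,160),4.5)
E
python3 run7.py
```

```text
[0.5584 0.0313 0.4301] [-179.9917    0.1681 -169.0747] [ 10.2947   0.4841  26.745   -1.2143 -28.9757 -10.3471]
hub [199.7709 278.6127] 1340 [0.5401 0.0006 0.129 ]
 white 0.108 269 mean ang 158.62219866034533 dir 165.91425 0.04342789005491967 0.07691529563332619
 white 0.102 269 mean ang 158.56676111585884 dir 165.91425 0.04321650062615419 0.07736797174803603
  pin 399 163.06986209211996 0.08212544531596676 0.10600865414620857
```

View pics/w8o.png

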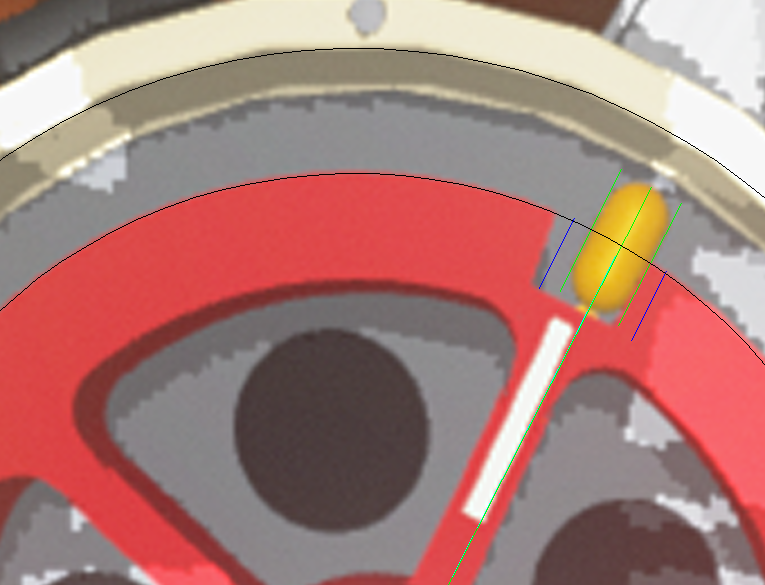

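Not there yet: the notch still stands about 2.4° anticlockwise of the pin, and the arm was still settling in this picture. One more slow nudge.

Request:
carry_out(moves="0 0.04 -0.013 0.01 0 0 0.01;0 0.0817 -0.0264 0.03 0 0 0.01;0 0.0817 -0.0264 0.07 0 0 0.01;0 0.0817 -0.0264 0.11 0 0 0.01;0 0.0817 -0.0264 0.14 0 0 0.01;0 0.0817 -0.0264 0.16 0 0 0.01;0 0.0817 -0.0264 0.16 0 0 0.01;0 0.0816 -0.0247 0.16 0 0 0.04;0 0.0815 -0.0229 0.16 0 0 0.07;0 0.0814 -0.0221 0.16 0 0 0.085;0 0.0813 -0.0212 0.16 0 0 0.1;0 0.0813 -0.0212 0.16 0 0 0.1;0 0.0816 -0.0247 0.16 0 0 0.04;0 0.0816 -0.0247 0.13 0 0 0.04;0 0.0816 -0.0247 0.09 0 0 0.04;0 0.05 -0.02 0.05 0 0 0.04;0 0.01 -0.01 0.02 0 0 0.04;0 0 0 0 0 0 0.04;0 0 0 0 0 0 0.04;0 0 0 0 0 0 0.04")

```text
clock: 19.3
tool_pos: [0.5557, 0.0307, 0.4275]
orientation: [180.0, -0.0, -171.4]
force: [-0.4, -0.3, -0.8]
opening: 0.0006
```

```bash
sed -i 's/w8/w9/g' run7.py; python3 run7.py
```

```text
[0.5557 0.0307 0.4275] [ 179.9731   -0.0084 -171.3532] [-0.2963 -0.1028 -2.274  -0.228   0.3032 -0.0468]
hub [206.8479 277.2408] 1354 [0.5402 0.0006 0.129 ]
 white 0.108 254 mean ang 157.5621130175444 dir 159.84451 0.04331010348370253 0.07715713229472759
 white 0.102 254 mean ang 157.50132587443463 dir 159.84451 0.04301808714667985 0.0775415610481694
  pin 398 163.09279787808805 0.08201235147936582 0.10606911304863513
```

View pics/w9o.png

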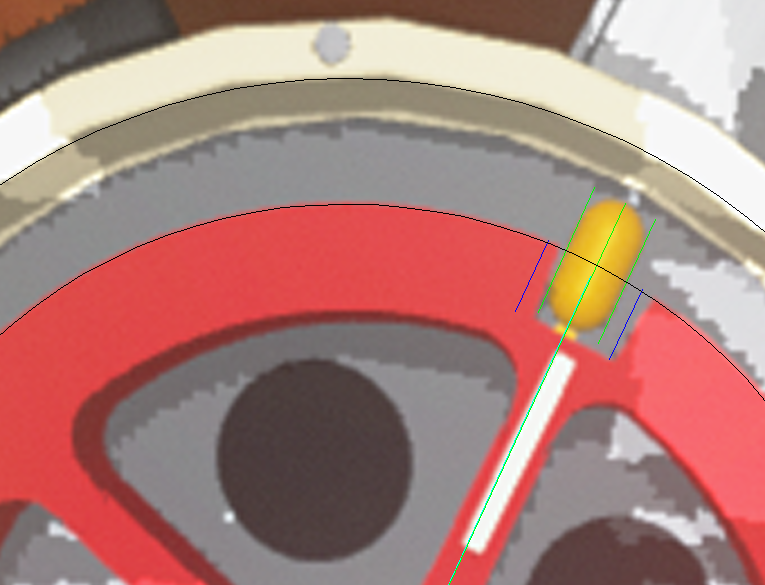

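```bash
cat > line.py <<'E'
from ov import *
def white(s,H,zs=(.108,.102,.096),hint=163,fn=None):
    im=s['image'].astype(int); wh=(im.min(2)>150)&(im.max(2)-im.min(2)<60)
    a=np.radians(hint); P=H.copy(); P[:2]+=.06*np.array([np.cos(a),np.sin(a)]); P[2]=.105
    from ref import blob
    m,c,ar=blob(wh,proj(s,P),60); ys,xs=np.nonzero(m); print(' blob',c,ar,len(ys))
    for z in zs:
        Q=np.array([at_z(s,(y,x),z)[:2] for y,x in zip(ys,xs)])-H[:2]
        vx,vy,x0,y0=cv2.fitLine(Q.astype('f4'),cv2.DIST_L2,0,.01,.01).ravel()
        r=np.hypot(*Q.T); perp=(x0*vy-y0*vx)*1000*(1 if vx*x0+vy*y0>0 else -1)
        print('  z',z,'dir',np.degrees(np.arctan2(vy,vx))%180,'mean',np.degrees(np.arctan2(y0,x0))%360,'axis miss mm',perp,r.min(),r.max())
if __name__=='__main__':
    s=snap('wrist','w10.png'); im=s['image'].astype(int)
    H=np.array([.5402,.0006,.129]); white(s,H)
    a=s['image'][40:130,250:370][:,:,::-1]; cv2.imwrite('pics/w10c.png',cv2.resize(a,None,fx=6.5,fy=6.5,interpolation=cv2.INTER_CUBIC))
E
python3 line.py
```

```text
blob [131.2107 315.1694] 242 242
  z 0.108 dir 161.87386 mean 161.75781 axis miss mm 0.12247637 0.04332166914735675 0.07720315305740935
  z 0.102 dir 161.87386 mean 161.76956 axis miss mm 0.11015311 0.04302228440439071 0.07758187202943394
  z 0.096 dir 161.87384 mean 161.7813 axis miss mm 0.09782426 0.04272292248203527 0.07796059164739201
```

View pics/w10c.png

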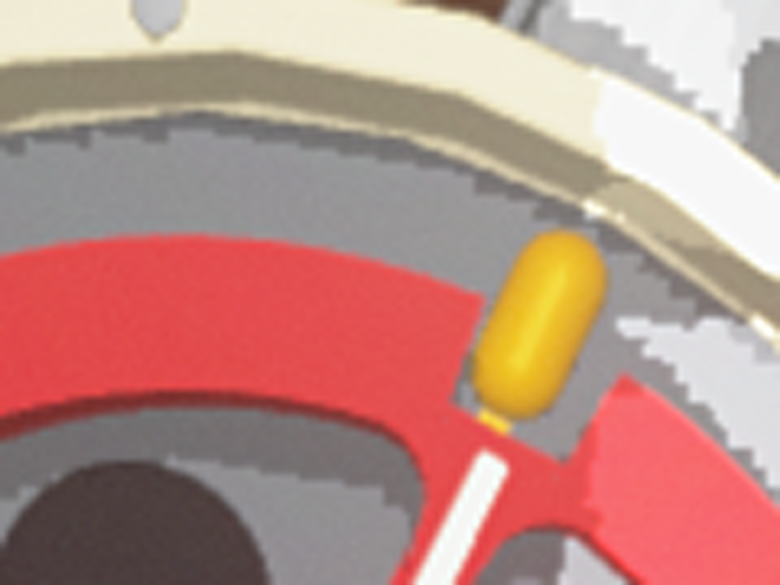

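The white line fits at 161.8° and the pin at about 163.1°, so the wheel overshot by about 1.3°. The notch picture agrees: the pin sits left of the slot's middle. I'll nudge it back from the other side of the same pocket.

```bash
cat > tgt.py <<'E'
from h import *
def rel(pos,yaw,o=None):
    o=o or ctrl.get_obs(); R0=Ro.from_euler('xyz',[180,0,o['orientation'][2]],degrees=True)
    R=Ro.from_euler('xyz',[180,0,yaw],degrees=True)
    return np.round(np.r_[R0.inv().apply(np.array(pos)-o['tool_pos']),(R0.inv()*R).as_rotvec()],4)
def pol(phi,z,r=.059,c=(.5402,.0006)):
    a=np.radians(phi); return rel([c[0]+r*np.cos(a),c[1]+r*np.sin(a),z],phi if phi<180 else phi-360)
if __name__=='__main__':
    np.set_printoptions(suppress=True)
    for phi in (199,202,204,206,207,208,209,210,211,211.5): print(phi,pol(phi,.267))
E
python3 tgt.py
```

```text
199 [ 0.0773 -0.0377  0.1597  0.      0.     -0.1812]
202 [ 0.0766 -0.0407  0.1597  0.      0.     -0.2335]
204 [ 0.0761 -0.0427  0.1597  0.      0.     -0.2685]
206 [ 0.0755 -0.0447  0.1597  0.      0.     -0.3034]
207 [ 0.0752 -0.0457  0.1597  0.      0.     -0.3208]
208 [ 0.0749 -0.0467  0.1597 -0.      0.     -0.3383]
209 [ 0.0745 -0.0476  0.1597  0.      0.     -0.3557]
210 [ 0.0742 -0.0486  0.1597 -0.      0.     -0.3732]
211 [ 0.0738 -0.0495  0.1597 -0.      0.     -0.3906]
211.5 [ 0.0736 -0.05    0.1597  0.      0.     -0.3994]
```

Request:
carry_out(moves="0 0.04 -0.019 0.01 0 0 -0.09;0 0.0773 -0.0377 0.03 0 0 -0.181;0 0.0773 -0.0377 0.07 0 0 -0.181;0 0.0773 -0.0377 0.11 0 0 -0.181;0 0.0773 -0.0377 0.14 0 0 -0.181;0 0.0773 -0.0377 0.16 0 0 -0.181;0 0.0773 -0.0377 0.16 0 0 -0.181;0 0.0766 -0.0407 0.16 0 0 -0.2335;0 0.0761 -0.0427 0.16 0 0 -0.2685;0 0.0755 -0.0447 0.16 0 0 -0.3034;0 0.0752 -0.0457 0.16 0 0 -0.3208;0 0.0749 -0.0467 0.16 0 0 -0.3383;0 0.0745 -0.0476 0.16 0 0 -0.3557;0 0.0742 -0.0486 0.16 0 0 -0.3732;0 0.0738 -0.0495 0.16 0 0 -0.3906;0 0.0738 -0.0495 0.16 0 0 -0.3906;0 0.0738 -0.0495 0.16 0 0 -0.3906")

```text
clock: 21.1
tool_pos: [0.4904, -0.0294, 0.2676]
orientation: [180.0, -0.0, -149.0]
force: [1.3, 0.5, -0.3]
opening: 0.0011
```

Request:
carry_out(moves="0 0 0.0045 0 0 0 0.07;0 0 0.0045 -0.03 0 0 0.07;0 0 0.0045 -0.07 0 0 0.07;0 -0.03 0.0145 -0.11 0 0 0.15;0 -0.06 0.025 -0.14 0 0 0.25;0 -0.08 0.02 -0.16 0 0 0.3;0 -0.08 0.02 -0.16 0 0 0.3;0 -0.08 0.02 -0.16 0 0 0.3")

```text
clock: 21.9
tool_pos: [0.5486, 0.0291, 0.4271]
orientation: [180.0, -0.0, -166.2]
force: [-0.5, 0.3, -0.4]
opening: 0.0003
```

```bash
cat > run8.py <<'E'
from line import *
import sys
n=sys.argv[1]; o=ctrl.get_obs(); print(o['clock'],o['tool_pos'],o['orientation'])
c=proj(ctrl.snapshot('wrist'),[.5402,.0006,.129])
s,H=fit('wrist',n,c); white(s,H)
q=proj(s,H+np.array([-.086,.026,-.04])); r,c=int(q[0]),int(q[1]); print(q)
a=s['image'][max(0,r-40):r+50,c-60:c+60][:,:,::-1]; cv2.imwrite('pics/%sc.png'%n,cv2.resize(a,None,fx=6.5,fy=6.5,interpolation=cv2.INTER_CUBIC))
E
python3 run8.py w11
```

```text
21.9 [0.5486 0.0291 0.4271] [ 179.9785   -0.0348 -166.1619]
hub [215.0704 280.0971] 1349 [0.5401 0.0005 0.129 ]
 white 0.108 274 mean ang 156.74855964635336 dir 67.49602 0.03729792345798293 0.07709883753517903
 white 0.102 274 mean ang 156.47817314993202 dir 67.49602 0.03684371190360073 0.07740706984034752
  pin 382 163.10197947174117 0.08214415968638052 0.10593726177107705
 blob [140.27   320.6287] 237 237
  z 0.108 dir 164.42242 mean 164.3546 axis miss mm 0.0714222 0.043183483566840805 0.07709883753517903
  z 0.102 dir 164.42242 mean 164.24097 axis miss mm 0.19101146 0.04280893742684768 0.07740706984034752
  z 0.096 dir 164.42242 mean 164.12723 axis miss mm 0.31060633 0.04243456814844668 0.07771549217775671
(np.float64(107.0894525343056), np.float64(341.0663076333399))
```

View pics/w11c.png

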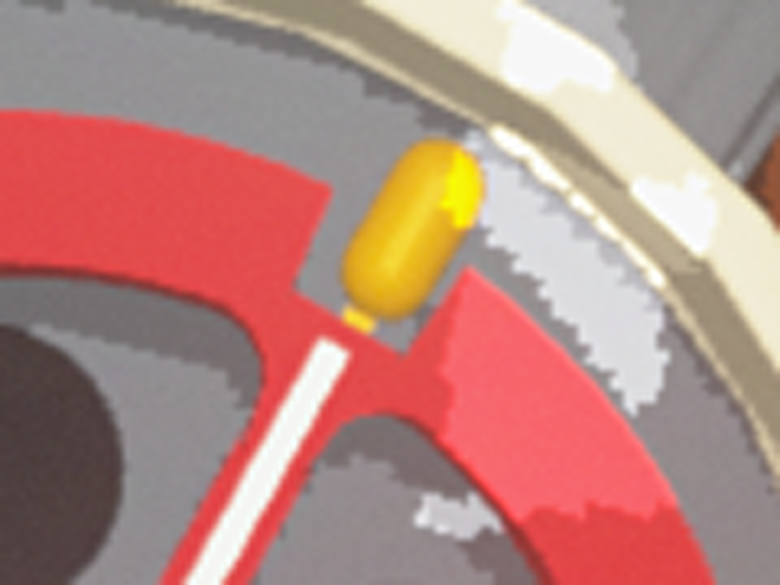

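Now 164.35°, which is 1.2° over the other way. The contact lead comes out at 25.3°, so the clockwise contact finger angle for 163.1° is 188.4°.

```bash
python3 -c "
from tgt import *
np.set_printoptions(suppress=True)
for phi in (197,195,193,192,191,190,189.2,188.4): print(phi,pol(phi,.267))"
```

```text
197 [ 0.0731 -0.0286  0.1595 -0.      0.     -0.0556]
195 [ 0.0732 -0.0266  0.1595  0.      0.     -0.0207]
193 [ 0.0732 -0.0245  0.1595 -0.     -0.      0.0142]
192 [ 0.0732 -0.0235  0.1595  0.     -0.      0.0316]
191 [ 0.0731 -0.0225  0.1595 -0.     -0.      0.0491]
190 [ 0.0731 -0.0214  0.1595 -0.     -0.      0.0665]
189.2 [ 0.073  -0.0206  0.1595 -0.     -0.      0.0805]
188.4 [ 0.0729 -0.0198  0.1595  0.     -0.      0.0945]
```

Request:
carry_out(moves="0 0.036 -0.014 0.01 0 0 -0.05;0 0.0731 -0.0286 0.03 0 0 -0.0556;0 0.0731 -0.0286 0.07 0 0 -0.0556;0 0.0731 -0.0286 0.11 0 0 -0.0556;0 0.0731 -0.0286 0.14 0 0 -0.0556;0 0.0731 -0.0286 0.1595 0 0 -0.0556;0 0.0731 -0.0286 0.1595 0 0 -0.0556;0 0.0732 -0.0266 0.1595 0 0 -0.0207;0 0.0732 -0.0245 0.1595 0 0 0.0142;0 0.0732 -0.0235 0.1595 0 0 0.0316;0 0.0731 -0.0225 0.1595 0 0 0.0491;0 0.0731 -0.0214 0.1595 0 0 0.0665;0 0.0731 -0.021 0.1595 0 0 0.0735;0 0.073 -0.0206 0.1595 0 0 0.0805;0 0.073 -0.0202 0.1595 0 0 0.0875;0 0.0729 -0.0198 0.1595 0 0 0.0945;0 0.0729 -0.0198 0.1595 0 0 0.0945;0 0.0729 -0.0198 0.1595 0 0 0.0945")

```text
clock: 23.8
tool_pos: [0.4826, -0.0077, 0.2681]
orientation: [-180.0, -0.0, -171.6]
force: [0.3, 0.7, -0.5]
opening: 0.0003
```

Request:
carry_out(moves="0 0 -0.0045 0 0 0 -0.07;0 0 -0.0045 -0.03 0 0 -0.07;0 0 -0.0045 -0.07 0 0 -0.07;0 -0.03 0 -0.11 0 0 -0.07;0 -0.06 0.015 -0.14 0 0 -0.07;0 -0.073 0.02 -0.16 0 0 -0.07;0 -0.073 0.02 -0.16 0 0 -0.07;0 -0.073 0.02 -0.16 0 0 -0.07")

```text
clock: 24.6
tool_pos: [0.5518, 0.0229, 0.4277]
orientation: [180.0, -0.0, -167.6]
force: [-0.9, 0.2, -0.2]
opening: -0.0001
```

```bash
python3 run8.py w12
```

```text
24.6 [0.5518 0.0229 0.4277] [ 179.9777   -0.0214 -167.5912]
hub [213.1656 288.8463] 1347 [0.5401 0.0006 0.129 ]
 white 0.108 282 mean ang 157.62865648492422 dir 163.83481 0.036186964729409125 0.07697830935516238
 white 0.102 282 mean ang 157.32325896951548 dir 163.83481 0.035806223611827184 0.07736677094099097
  line 1 161.46968768672326 0.07249203058994462 0.07249203058994462
  pin 390 163.15960293043284 0.08210740392243494 0.10617453538931006
 blob [137.4619 327.4237] 236 236
  z 0.108 dir 164.30447 mean 164.33586 axis miss mm -0.033071265 0.043163336436691735 0.07723266692540977
  z 0.102 dir 164.30447 mean 164.15553 axis miss mm 0.1570005 0.04286940175409474 0.07762351697669563
  z 0.096 dir 164.30446 mean 163.9755 axis miss mm 0.34706667 0.04257621586847248 0.07801486984975144
(np.float64(103.84469480847062), np.float64(346.7815327725689))
```

View pics/w12c.png

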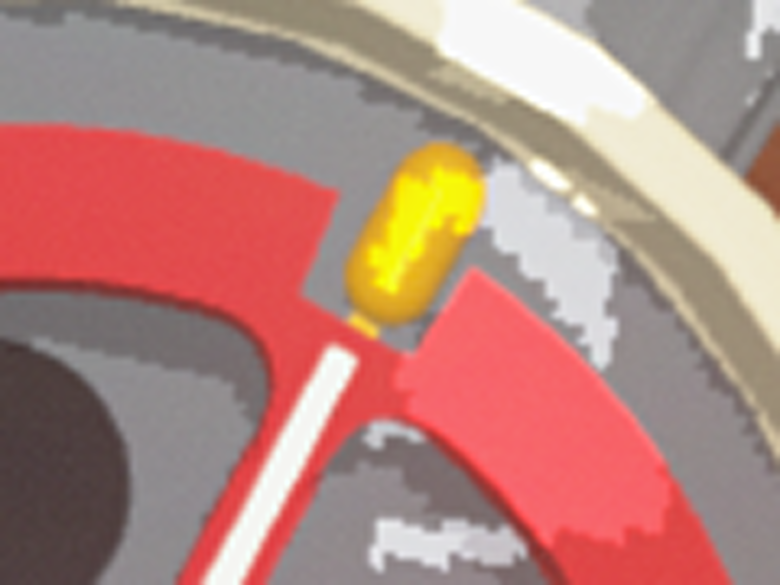

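No contact yet. The earlier clockwise push gave a lead of about 23.5°, so I'll aim for a finger angle of 186.5°.

```bash
python3 -c "
from tgt import *
np.set_printoptions(suppress=True)
for phi in (195,192,190,188.5,188,187.5,187,186.5): print(phi,pol(phi,.267))"
```

```text
195 [ 0.0744 -0.0217  0.1601 -0.      0.     -0.0455]
192 [ 0.0744 -0.0186  0.1601 -0.     -0.      0.0068]
190 [ 0.0744 -0.0165  0.1601  0.     -0.      0.0417]
188.5 [ 0.0743 -0.015   0.1601 -0.     -0.      0.0679]
188 [ 0.0743 -0.0145  0.1601  0.     -0.      0.0766]
187.5 [ 0.0742 -0.014   0.1601 -0.     -0.      0.0854]
187 [ 0.0742 -0.0135  0.1601  0.     -0.      0.0941]
186.5 [ 0.0741 -0.0129  0.1601  0.     -0.      0.1028]
```

Request:
carry_out(moves="0 0.036 -0.01 0.01 0 0 -0.04;0 0.0744 -0.0217 0.03 0 0 -0.0455;0 0.0744 -0.0217 0.07 0 0 -0.0455;0 0.0744 -0.0217 0.11 0 0 -0.0455;0 0.0744 -0.0217 0.14 0 0 -0.0455;0 0.0744 -0.0217 0.16 0 0 -0.0455;0 0.0744 -0.0217 0.16 0 0 -0.0455;0 0.0744 -0.0186 0.16 0 0 0.0068;0 0.0744 -0.0165 0.16 0 0 0.0417;0 0.0743 -0.015 0.16 0 0 0.0679;0 0.0743 -0.0145 0.16 0 0 0.0766;0 0.0742 -0.014 0.16 0 0 0.0854;0 0.0742 -0.0135 0.16 0 0 0.0941;0 0.0741 -0.0129 0.16 0 0 0.1028;0 0.0741 -0.0129 0.16 0 0 0.1028;0 0.0741 -0.0129 0.16 0 0 0.1028")

```text
clock: 26.3
tool_pos: [0.4823, -0.0057, 0.2681]
orientation: [-180.0, -0.0, -173.5]
force: [-0.1, 0.1, -0.2]
opening: 0.0003
```

Request:
carry_out(moves="0 0 -0.0045 0 0 0 -0.07;0 0 -0.0045 -0.03 0 0 -0.07;0 0 -0.0045 -0.07 0 0 -0.07;0 -0.03 0 -0.11 0 0 -0.07;0 -0.06 0.015 -0.14 0 0 -0.07;0 -0.073 0.02 -0.16 0 0 -0.07;0 -0.073 0.02 -0.16 0 0 -0.07;0 -0.073 0.02 -0.16 0 0 -0.07")

```text
clock: 27.1
tool_pos: [0.5525, 0.0225, 0.4277]
orientation: [180.0, -0.0, -169.5]
force: [-0.8, 0.4, 0.1]
opening: 0.0005
```

```bash
python3 run8.py w13
```

```text
27.1 [0.5525 0.0225 0.4277] [ 179.9782   -0.0307 -169.471 ]
hub [213.2856 288.7359] 1348 [0.5402 0.0005 0.129 ]
 white 0.108 272 mean ang 157.71071856753375 dir 160.01772 0.0432753617222446 0.07708730375219291
 white 0.102 272 mean ang 157.44546011032932 dir 160.01772 0.0429818030981509 0.0774760831649858
  pin 388 163.16016142880179 0.08208653011797339 0.1063281623138907
 blob [137.5217 327.4913] 230 230
  z 0.108 dir 162.39273 mean 162.36813 axis miss mm 0.025942922 0.0432753617222446 0.07708730375219291
  z 0.102 dir 162.39273 mean 162.18709 axis miss mm 0.21711364 0.0429818030981509 0.0774760831649858
  z 0.096 dir 162.39273 mean 162.00636 axis miss mm 0.4082881 0.04268899163607443 0.07786544301153228
(np.float64(102.05492066544005), np.float64(343.37877682730317))
```

View pics/w13c.png

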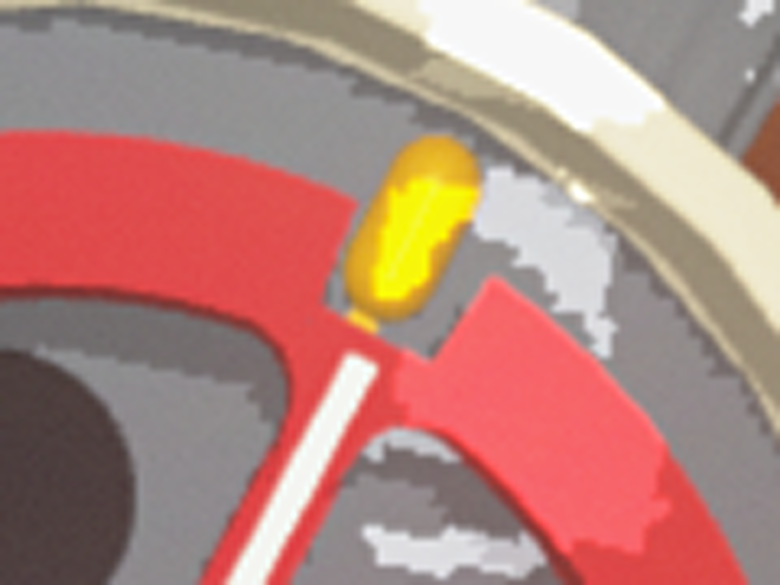

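The wheel is at 162.4° against the pin at 163.1°, so it is 0.7° off, within the fit. Pressing at the hub.

```bash
python3 -c "
from tgt import *
np.set_printoptions(suppress=True)
for z in (.33,.310,.297): print(z,rel([.5402,.0006,z],-169.47))"
```

```text
0.33 [ 0.0154 -0.0191  0.097   0.      0.     -0.0002]
0.31 [ 0.0154 -0.0191  0.117   0.      0.     -0.0002]
0.297 [ 0.0154 -0.0191  0.13    0.      0.     -0.0002]
```

Request:
carry_out(moves="0 0.0154 -0.0191 0.03 0 0 0;0 0.0154 -0.0191 0.07 0 0 0;0 0.0154 -0.0191 0.097 0 0 0;0 0.0154 -0.0191 0.11 0 0 0;0 0.0154 -0.0191 0.116 0 0 0;0 0.0154 -0.0191 0.118 0 0 0;0 0.0154 -0.0191 0.12 0 0 0;0 0.0154 -0.0191 0.122 0 0 0")

```text
clock: 28.0
tool_pos: [0.5414, 0.001, 0.3072]
orientation: [180.0, 0.1, -169.5]
force: [-0.4, -0.1, 5.4]
opening: 0.0008
```

Request:
carry_out(moves="0 0 0 0.001 0 0 0;0 0 0 0.002 0 0 0;0 0 0 0.003 0 0 0;0 0 0 0.004 0 0 0;0 0 0 0.005 0 0 0;0 0 0 0.005 0 0 0")

```text
clock: 28.6
tool_pos: [0.5413, 0.001, 0.3023]
orientation: [180.0, 0.1, -169.5]
force: [-1.4, 1.0, 5.8]
opening: 0.0004
```

It is sinking, already past the 1.5 mm where a wrong angle would have stopped it.

Request:
carry_out(moves="0 0 0 0.001 0 0 0;0 0 0 0.002 0 0 0;0 0 0 0.003 0 0 0;0 0 0 0.004 0 0 0;0 0 0 0.005 0 0 0;0 0 0 0.006 0 0 0;0 0 0 0.006 0 0 0")

```text
clock: 29.3
tool_pos: [0.5413, 0.001, 0.2983]
orientation: [-180.0, 0.2, -169.4]
force: [-9.6, 1.9, 23.0]
opening: 0.0003
```

Stopped at tip height 120 mm (hub home = 120 mm) with 23 N. Lifting to check, and to see the keeper.

Request:
carry_out(moves="0 0 0 -0.01 0 0 0;0 0 0 -0.04 0 0 0;0 0 0 -0.09 0 0 0;0 -0.02 0.03 -0.12 0 0 0;0 -0.04 0.06 -0.13 0 0 0;0 -0.04 0.06 -0.13 0 0 0;0 -0.04 0.06 -0.13 0 0 0")

```text
clock: 30.0
tool_pos: [0.5693, 0.0678, 0.4252]
orientation: [180.0, 0.0, -169.4]
force: [-0.1, 0.5, -1.2]
opening: 0.0007
```

```bash
cat > k.py <<'E'
from h import *
import sys
np.set_printoptions(precision=4,suppress=True)
o=ctrl.get_obs(); print(o['clock'],o['tool_pos'],o['orientation'])
s=snap('wrist',sys.argv[1])
for l,z in [('wheel_notch',.075),('hub_top',.12),('keeper_pivot',.1065),('keeper_wing',.1195)]:
    for m in ctrl.mark_of(s,l)[:1]: print(l,m['confidence'],np.array(m['at']),at_z(s,m['at'],z))
im=s['image'].astype(int); r,g,b=im[...,0],im[...,1],im[...,2]
from ref import blob
ye=(r>140)&(g>90)&(b<100)&(r-b>70)
m,c,a=blob(ye,proj(s,[.587,.121,.1115]),8); print('screw',c,a,at_z(s,c,.1115))
wh=(im.min(2)>175)&(im.max(2)-im.min(2)<40); m,c,a=blob(wh,proj(s,[.54,.001,.12]),30); print('hub',c,a,at_z(s,c,.12),at_z(s,c,.129))
E
python3 k.py w14.png
```

```text
30.0 [0.5693 0.0678 0.4252] [ 179.9792    0.0058 -169.4087]
wheel_notch 0.95 [ 70.  290.2] [0.4553 0.0266 0.075 ]
hub_top 0.66 [174.7 232.3] [0.5387 0.0007 0.12  ]
keeper_pivot 0.74 [257.2 375.2] [0.5851 0.1204 0.1065]
keeper_wing 0.94 [225.9 398.1] [0.5539 0.129  0.1195]
screw [252.95 373.3 ] 20 [0.5805 0.117  0.1115]
hub [176.5365 231.6057] 1357 [0.5401 0.0003 0.12  ] [0.5389 0.002  0.129 ]
```

View pics/w14.png

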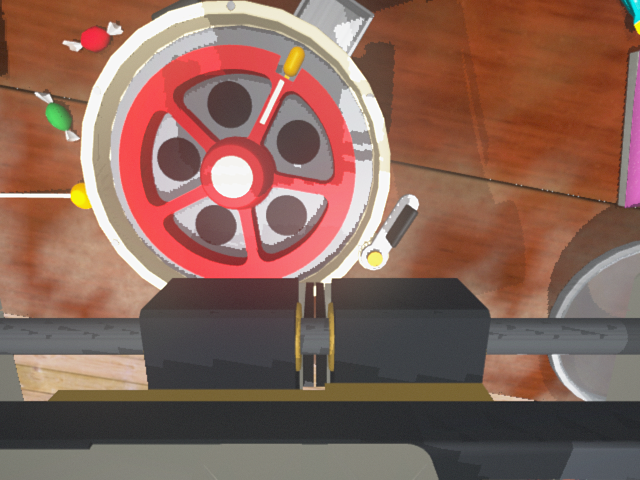

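The wheel is down. The hub seen at z=0.120 matches the axis, and the pin stands inside the notch at (290,65). Keeper pivot is at about (0.5846, 0.1207), with the arm at about 160° open and 250° across. Computing the push arc.

```bash
cat > kp.py <<'E'
from tgt import *
np.set_printoptions(suppress=True)
PV=np.array([.5846,.1207])
def kpose(al,d,z,rho=.034):
    a=np.radians(al); u=np.array([np.cos(a),np.sin(a)]); n=np.array([np.sin(a),-np.cos(a)])
    p=PV+rho*u+d*n; return rel([p[0],p[1],z],al+90-360)
E
python3 - <<'E'
from kp import *
for al,d,z in((159.7,.030,.38),(159.7,.030,.295),(159.7,.022,.295),(159.7,.017,.295)): print(al,d,z,kpose(al,d,z))
E
```

```text
159.7 0.03 0.38 [-0.0114  0.0937  0.0448  0.      0.     -1.0335]
159.7 0.03 0.295 [-0.0114  0.0937  0.1298  0.      0.     -1.0335]
159.7 0.022 0.295 [-0.0073  0.0868  0.1298  0.      0.     -1.0335]
159.7 0.017 0.295 [-0.0047  0.0825  0.1298  0.      0.     -1.0335]
```

Request:
carry_out(moves="0 -0.0114 0.0937 0.0448 0 0 -1.0335;0 -0.0114 0.0937 0.0448 0 0 -1.0335;0 -0.0114 0.0937 0.0448 0 0 -1.0335;0 -0.0114 0.0937 0.0448 0 0 -1.0335;0 -0.0114 0.0937 0.0448 0 0 -1.0335;0 -0.0114 0.0937 0.0448 0 0 -1.0335;0 -0.0114 0.0937 0.0448 0 0 -1.0335;0 -0.0114 0.0937 0.0448 0 0 -1.0335;0 -0.0114 0.0937 0.075 0 0 -1.0335;0 -0.0114 0.0937 0.1 0 0 -1.0335;0 -0.0114 0.0937 0.12 0 0 -1.0335;0 -0.0114 0.0937 0.1298 0 0 -1.0335;0 -0.0114 0.0937 0.1298 0 0 -1.0335")

```text
clock: 31.55
tool_pos: [0.5631, 0.1609, 0.2941]
orientation: [179.9, -0.1, -110.4]
force: [-0.0, -0.0, 0.1]
opening: 0.0003
```

```bash
python3 - <<'E'
from kp import *
o=ctrl.get_obs(); print(o['tool_pos'],o['orientation'],o['force'])
snap('wrist','w15.png')
s=snap('scene','s15.png'); q=proj(s,[.57,.13,.12]); r,c=int(q[0]),int(q[1])
cv2.imwrite('pics/s15c.png',cv2.resize(s['image'][max(0,r-80):r+60,c-90:c+90][:,:,::-1],None,fx=4,fy=4))
for al,d in [(159.7,.022),(159.7,.016),(159.7,.013)]+[(a,.012) for a in np.arange(163.7,240,4)]: print(round(al,1),d,kpose(al,d,.295))
E
```

```text
[0.56309969 0.16088808 0.29410533] [ 179.90765239   -0.12193017 -110.41595897] [-0.00710499 -0.00292677  0.09075411]
159.7 0.022 [ 0.0089  0.0004  0.0011  0.      0.     -0.0006]
159.7 0.016 [ 0.0149  0.0004  0.0011  0.      0.     -0.0006]
159.7 0.013 [ 0.0179  0.0004  0.0011  0.      0.     -0.0006]
163.7 0.012 [ 0.0213  0.0011  0.0011  0.      0.     -0.0704]
167.7 0.012 [ 0.0238  0.0017  0.0011  0.      0.     -0.1402]
171.7 0.012 [ 0.0262  0.0021  0.0011  0.      0.     -0.21  ]
175.7 0.012 [ 0.0287  0.0023  0.0011  0.      0.     -0.2798]
179.7 0.012 [ 0.0313  0.0024  0.0011  0.      0.     -0.3496]
183.7 0.012 [ 0.0338  0.0023  0.0011  0.      0.     -0.4194]
187.7 0.012 [ 0.0363  0.002   0.0011  0.      0.     -0.4893]
191.7 0.012 [ 0.0388  0.0015  0.0011  0.      0.     -0.5591]
195.7 0.012 [ 0.0412  0.0009  0.0011  0.      0.     -0.6289]
199.7 0.012 [ 0.0436  0.0001  0.0011  0.      0.     -0.6987]
203.7 0.012 [ 0.0459 -0.0009  0.0011  0.      0.     -0.7685]
207.7 0.012 [ 0.0481 -0.002   0.0011  0.      0.     -0.8383]
211.7 0.012 [ 0.0503 -0.0033  0.0011  0.      0.     -0.9081]
215.7 0.012 [ 0.0524 -0.0047  0.0011  0.      0.     -0.9779]
219.7 0.012 [ 0.0544 -0.0063  0.0011  0.      0.     -1.0478]
223.7 0.012 [ 0.0562 -0.008   0.0011  0.      0.     -1.1176]
227.7 0.012 [ 0.0579 -0.0098  0.0011  0.      0.     -1.1874]
231.7 0.012 [ 0.0595 -0.0118  0.0011  0.      0.     -1.2572]
235.7 0.012 [ 0.061  -0.0138  0.0011 -0.      0.     -1.327 ]
239.7 0.012 [ 0.0623 -0.0159  0.0011  0.      0.     -1.3968]
```

View pics/s15c.png

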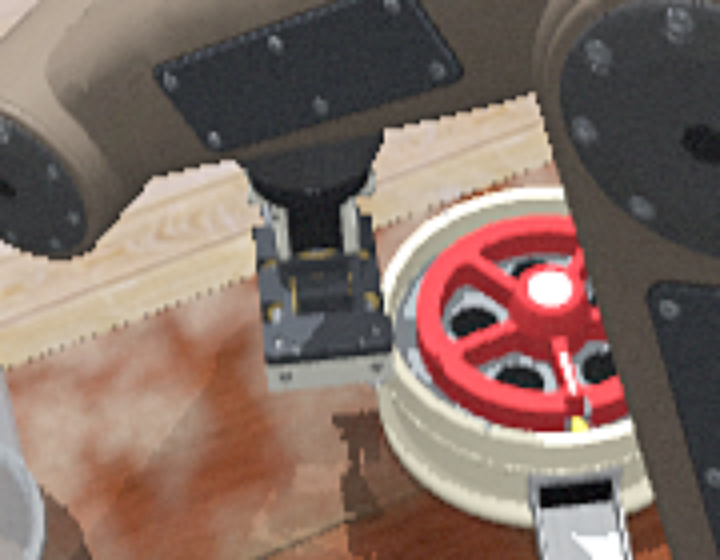

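View pics/w15.png

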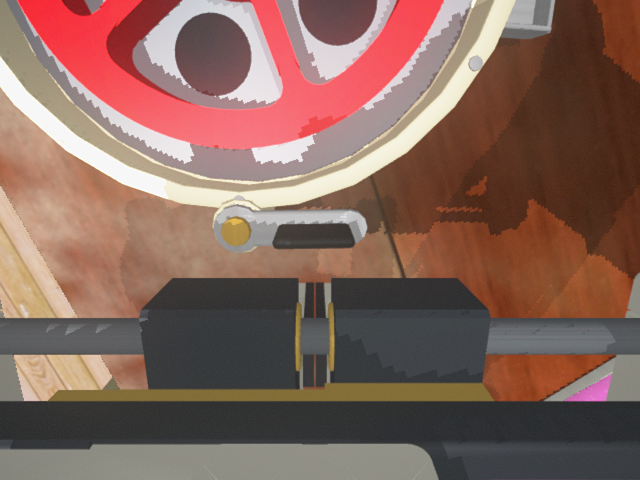

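The wing (275-355, 235) lies parallel in front of the fingers, with the screw at (236,230). Pushing along the arc.

Request:
carry_out(moves="0 0.0089 0.0004 0.001 0 0 0;0 0.0149 0.0004 0.001 0 0 0;0 0.0179 0.0004 0.001 0 0 0;0 0.0213 0.0011 0.001 0 0 -0.0704;0 0.0238 0.0017 0.001 0 0 -0.1402;0 0.0262 0.0021 0.001 0 0 -0.21;0 0.0287 0.0023 0.001 0 0 -0.2798;0 0.0313 0.0024 0.001 0 0 -0.3496;0 0.0338 0.0023 0.001 0 0 -0.4194;0 0.0363 0.002 0.001 0 0 -0.4893;0 0.0388 0.0015 0.001 0 0 -0.5591;0 0.0412 0.0009 0.001 0 0 -0.6289;0 0.0436 0.0001 0.001 0 0 -0.6987;0 0.0459 -0.0009 0.001 0 0 -0.7685;0 0.0481 -0.002 0.001 0 0 -0.8383;0 0.0503 -0.0033 0.001 0 0 -0.9081;0 0.0524 -0.0047 0.001 0 0 -0.9779;0 0.0544 -0.0063 0.001 0 0 -1.0478;0 0.0562 -0.008 0.001 0 0 -1.1176;0 0.0562 -0.008 0.001 0 0 -1.1176")

```text
clock: 33.65
tool_pos: [0.5511, 0.1054, 0.2947]
orientation: [-180.0, 0.0, -46.2]
force: [-1.8, 1.1, 1.6]
opening: 0.0001
```

```bash
python3 - <<'E'
from kp import *
o=ctrl.get_obs(); print(o['tool_pos'],o['orientation'],o['force'])
snap('wrist','w16.png')
for al in (227,230,233,236,239,242,245,247,249,250,251,252,253): print(round(al,1),kpose(al,.012,.295))
E
```

```text
[0.55113427 0.1054425  0.29470518] [-179.9926794     0.01190177  -46.1998445 ] [-1.77310929  1.10223263  1.56916821]
227 [ 0.0021  0.     -0.0003  0.      0.     -0.0582]
230 [ 0.0039  0.0005 -0.0003  0.      0.     -0.1106]
233 [ 0.0058  0.0009 -0.0003 -0.      0.     -0.163 ]
236 [ 0.0076  0.0012 -0.0003 -0.      0.     -0.2153]
239 [ 0.0095  0.0014 -0.0003 -0.      0.     -0.2677]
242 [ 0.0114  0.0014 -0.0003  0.      0.     -0.32  ]
245 [ 0.0133  0.0014 -0.0003  0.      0.     -0.3724]
247 [ 0.0145  0.0014 -0.0003  0.      0.     -0.4073]
249 [ 0.0158  0.0013 -0.0003  0.      0.     -0.4422]
250 [ 0.0164  0.0012 -0.0003  0.      0.     -0.4597]
251 [ 0.0171  0.0011 -0.0003  0.      0.     -0.4771]
252 [ 0.0177  0.001  -0.0003  0.      0.     -0.4946]
253 [ 0.0183  0.0009 -0.0003 -0.      0.     -0.512 ]
```

View pics/w16.png

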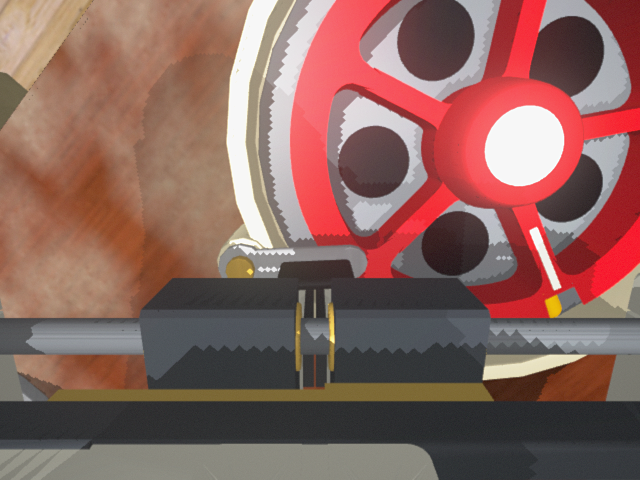

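The keeper is swinging with the finger, its arm over the rim at (360,258), still short of pointing at the hub. Continuing.

Request:
carry_out(moves="0 0.0021 0 0 0 0 -0.0582;0 0.0039 0.0005 0 0 0 -0.1106;0 0.0058 0.0009 0 0 0 -0.163;0 0.0076 0.0012 0 0 0 -0.2153;0 0.0095 0.0014 0 0 0 -0.2677;0 0.0114 0.0014 0 0 0 -0.32;0 0.0133 0.0014 0 0 0 -0.3724;0 0.0145 0.0014 0 0 0 -0.4073;0 0.0158 0.0013 0 0 0 -0.4422;0 0.0164 0.0012 0 0 0 -0.4597;0 0.0164 0.0012 0 0 0 -0.4597")

```text
clock: 34.8
tool_pos: [0.5605, 0.0933, 0.2942]
orientation: [179.9, 0.2, -20.0]
force: [-9.6, 4.5, 4.5]
opening: 0.0006
```

```bash
python3 - <<'E'
from kp import *
o=ctrl.get_obs(); print(o['tool_pos'],o['orientation'],o['force'],o['moment'])
snap('wrist','w17.png')
for al in (251,252,253,254,255,256): print(round(al,1),kpose(al,.012,.295))
E
```

```text
[0.56045707 0.09325166 0.29424501] [179.94771831   0.17497144 -20.02506326] [-9.64823863  4.48006668  4.50736078] [ 1.36823783  3.5171774  -0.09816947]
251 [ 0.0019  0.0002 -0.0007  0.      0.     -0.0183]
252 [ 0.0025  0.0004 -0.0007  0.      0.     -0.0358]
253 [ 0.0031  0.0005 -0.0007 -0.      0.     -0.0532]
254 [ 0.0037  0.0007 -0.0007  0.      0.     -0.0707]
255 [ 0.0043  0.0009 -0.0007  0.      0.     -0.0882]
256 [ 0.0049  0.001  -0.0007  0.      0.     -0.1056]
```

View pics/w17.png

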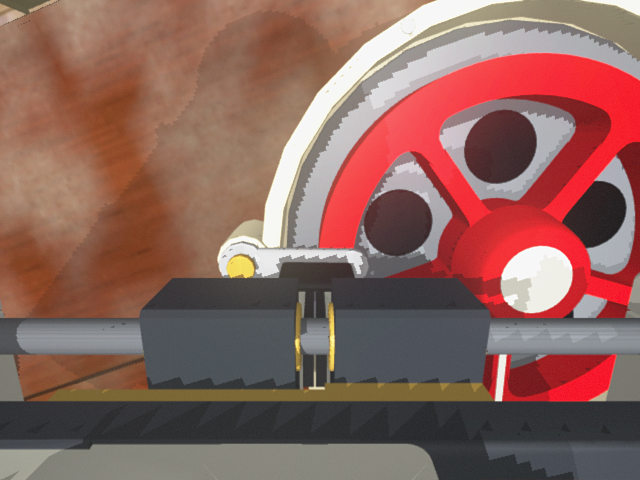

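Force has jumped to about 10 N against 1.5 N while swinging, so the keeper is on its stop. Backing off and looking.

Request:
carry_out(moves="0 -0.01 0 0 0 0 0;0 -0.025 0 0 0 0 0;0 -0.03 0 -0.03 0 0 0;0 -0.03 0 -0.08 0 0 0;0 -0.04 0 -0.13 0 0 0;0 -0.07 0 -0.15 0 0 0;0 -0.07 0 -0.15 0 0 0;0 -0.07 0 -0.15 0 0 0")

```text
clock: 35.65
tool_pos: [0.495, 0.1172, 0.4451]
orientation: [-179.9, -0.1, -19.8]
force: [0.1, -0.3, 0.4]
opening: 0.0001
```

```bash
python3 k.py w18.png; python3 -c "
from h import *
s=snap('scene','s18.png');snap('top','t18.png')
cv2.imwrite('pics/s18c.png',cv2.resize(s['image'][160:340,220:460][:,:,::-1],None,fx=3,fy=3))"
```

```text
35.65 [0.495  0.1172 0.4451] [-179.8791   -0.0776  -19.8482]
wheel_notch 0.55 [223.7 421.3] [0.4553 0.0271 0.075 ]
hub_top 0.96 [121.5 442.9] [ 0.5397 -0.0012  0.12  ]
keeper_pivot 0.92 [120.  275.5] [0.5845 0.1181 0.1065]
keeper_wing 0.91 [120.6 314.6] [0.5732 0.0894 0.1195]
screw [124.4167 278.25  ] 12 [0.5804 0.1169 0.1115]
hub [121.5666 440.8794] 1352 [0.5402 0.0002 0.12  ] [0.5408 0.003  0.129 ]
```

View pics/w18.png

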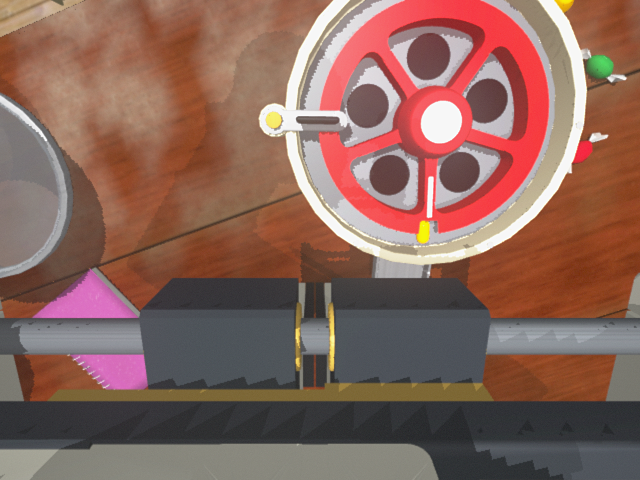

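View pics/t18.png

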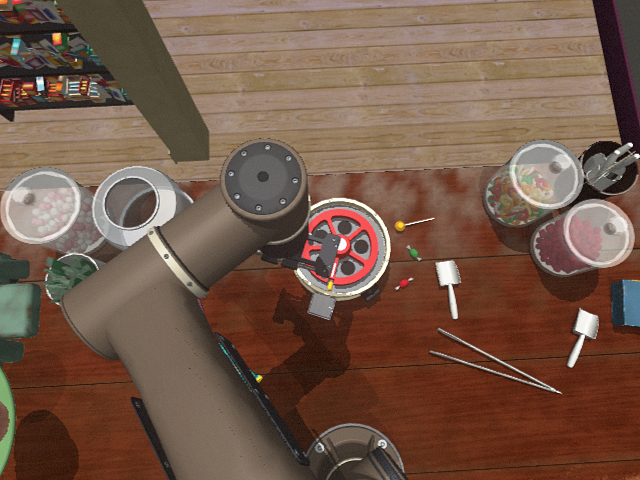

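The keeper points straight at the hub: screw (274,120), wing (320,120) and hub (440,122) lie in one line. The pin is in the notch at (424,230). Handing in.

```bash
python3 -c "
from plant import ctrl
print(ctrl.close_job())"
```

```text
the job is handed in; nothing more can be done
None
```

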